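# Charged packs from the charger to the transport tray, in charging order

### The arm

A 7-joint arm with a two-finger parallel gripper is mounted at the origin on the work surface. World frame = base frame: x ahead of the robot, y to its left, z up, the work surface at z = 0. Lengths are in mm, angles in rad, forces in N, time in s.
With the tool pointing down it reaches from about 400 to 875 mm from the base axis. Payload 19.3 kg.
Tool frame: the origin (TCP) lies between the finger pads; the fingertips stand 25 mm ahead of it and the grasp point (between the pads) lies 6 mm ahead of it; x points along the fingers, y is the direction in which the jaws open and shut, and the axes are right-handed (so a half turn about x gives the same grasp; the last joint's range is limited). The gripper opens to 85 mm and grips with 20 to 120 N. Pads are 22 mm wide; open, the fingers measure 114 mm over their backs; the gripper's body (76 mm by 85 mm) begins 54 mm behind the grasp point. The pads swing forward as they close: fully open they stand 13 mm farther back than shut.
Start: joints at [-1.204, 0.521, -0.036, 1.599, 0.021, 1.021, -0.113], TCP at [264.418, 566.302, 256.291] pointing down, gripper open.
Joint ranges: [-2.91, 2.91], [-0.3, 2.13], [-1.5, 1.42], [0.17, 2.43], [-1.26, 4.41], [0.16, 1.93], [-2.52, 2.52]. Speed limits (rad/s): [1.89, 1.89, 2.39, 2.39, 3.01, 3.01, 3.01].

### API

Orientations are given as a unit quaternion [x, y, z, w].
In Python, from workcell import env gives the robot as it stands. The module is installed in compiled form; this text tells all that it offers.
- The arm moves only by the tool servo_tool, never from a script. Its argument "targets" is a list of rows, each a list of 3 entries, a list of its own where there are three numbers: the shift along the tool's x, y, z in m, then the turn about the tool's x in degrees, then the finger opening in m, from 0 to 0.0854. A call has 1 to 12 rows; each row shifts and turns the commanded pose from where the row before left it, along the tool's axes as they then stand; what a row does not reach is not made up. A row lasts 1/10 s, in which the tool goes at most 50 mm and 8.59 degrees, less where a joint would pass 70% of its speed; a pose out of reach is approached as far as the arm can. A call with a gripper value outside its range is refused whole. The fingers move at their own pace and stop on an object; "squeeze" is the grip in N (left out, the last holds). Time passes only in rows, so rows that do not move let the fingers close. It gives the time, the measured TCP pose, the force and the opening at its end, in the units of the state.
- env.read_state(): the state, without advancing time (a new reading comes with each control period).
- env.capture(name): name is "side" or "top"; returns a dict with "color" (400x640x3 uint8, red, green, blue), "fx", "fy", "cx", "cy" (pixels), "D" ([k1, k2, p1, p2, k3] as OpenCV has them; the pictures are not rectified), "world_from_camera" (4x4, takes a point from camera to world coordinates). Camera axes: x right, y down, z forward; pixel columns grow to the right and rows downward; lengths in mm; the calibration is good to about 2 mm. A picture is of the moment at which its call begins. There is no depth.
- env.finish_job(): hands the job in, once; it reports no verdict.
The state is a dict: "t": time; "q": joint angles; "qd": joint speeds; "joint_torque": joint torques, N m; "ee_pos": TCP position; "orientation": TCP orientation; "force": force on the tool from outside, world axes, zero at the start; "ft_torque": the same for the moment, N m; "grip_width": finger opening in mm.
Only numpy, scipy, OpenCV 4.12 (cv2) and the standard library are available. Lean on these libraries where they do the work, as an engineer would, in place of code of your own. Each camera call takes 0.05 s, during which the arm holds its last target.

### The job

The charger has filled its battery packs one after another, starting with the bay next to its display, and on the job the packs are used in turn starting from the tray's grip end. Move all four packs from the charger to the transport tray in that same order: the pack from the bay next to the display goes in the compartment next to the grip, the next one beside it, and so on, one pack to a compartment. Keep the packs upright all the way and leave each standing on its compartment's floor.

Things in the scene. Friction and masses are not known exactly. Their poses are not given: they have to be found in the camera images.
- pack_slim: slim battery pack, an upright light grey plastic block standing loose in its bay: 72 mm tall, 38 mm wide, 22 mm thick (the four differ in thickness only: 22, 32, 42, 52 mm), 100 g or a third more or less; black gauge panel with white dots on top. Origin: centre of its underside; x along the thickness (+x is its back, at the bay's upright), y along the width, z up.
- pack_small: small battery pack, an upright light grey plastic block standing loose in its bay: 72 mm tall, 38 mm wide, 32 mm thick (the four differ in thickness only: 22, 32, 42, 52 mm), 170 g or a third more or less; black gauge panel with white dots on top. Origin: centre of its underside; x along the thickness (+x is its back, at the bay's upright), y along the width, z up.
- pack_medium: medium battery pack, an upright light grey plastic block standing loose in its bay: 72 mm tall, 38 mm wide, 42 mm thick (the four differ in thickness only: 22, 32, 42, 52 mm), 240 g or a third more or less; black gauge panel with white dots on top. Origin: centre of its underside; x along the thickness (+x is its back, at the bay's upright), y along the width, z up.
- pack_large: large battery pack, an upright light grey plastic block standing loose in its bay: 72 mm tall, 38 mm wide, 52 mm thick (the four differ in thickness only: 22, 32, 42, 52 mm), 310 g or a third more or less; black gauge panel with white dots on top. Origin: centre of its underside; x along the thickness (+x is its back, at the bay's upright), y along the width, z up.
- bay_slim: bay where the slim pack stands at the start: fixed dark plate 96 (x) by 61 mm (y), all bays alike, their order in the row changes. Origin: centre of its underside, 12 mm above the work surface, axes parallel to the charger's. The pack stands 10 mm above it; at x 36 to 44 mm an upright rises to 34 mm above it; guides 7 mm high flank the pack's foot (2 mm play).
- bay_small: bay where the small pack stands at the start: fixed dark plate 96 (x) by 61 mm (y), all bays alike, their order in the row changes. Origin: centre of its underside, 12 mm above the work surface, axes parallel to the charger's. The pack stands 10 mm above it; at x 36 to 44 mm an upright rises to 34 mm above it; guides 7 mm high flank the pack's foot (2 mm play).
- bay_medium: bay where the medium pack stands at the start: fixed dark plate 96 (x) by 61 mm (y), all bays alike, their order in the row changes. Origin: centre of its underside, 12 mm above the work surface, axes parallel to the charger's. The pack stands 10 mm above it; at x 36 to 44 mm an upright rises to 34 mm above it; guides 7 mm high flank the pack's foot (2 mm play).
- bay_large: bay where the large pack stands at the start: fixed dark plate 96 (x) by 61 mm (y), all bays alike, their order in the row changes. Origin: centre of its underside, 12 mm above the work surface, axes parallel to the charger's. The pack stands 10 mm above it; at x 36 to 44 mm an upright rises to 34 mm above it; guides 7 mm high flank the pack's foot (2 mm play).
- charger: four-bay charger, fixed, black, chassis 108 (x) by 268 mm (y), 12 mm high. Origin: under the middle of the row of bays, on the work surface. Bay centres at y = +99, +33, -33, -99 mm. The control head with the display (58 mm long, 36 mm high) is at the +y end, next to the bay at +99. The uprights of the bays are on their +x side.
- tray: mid-grey tray, fixed, open top, 84 (x) by 268 mm (y), 28 mm high, walls 4 mm, padded floor 5 mm above its underside. Origin: centre of its underside. Four compartments 76 (x) by 62 mm (y), centres at x = 0, y = +99, +33, -33, -99 mm. The pull grip (loop 76 mm wide, 42 mm out, black bar) is at the +y end, next to the one at +99. It lies any way round, left or right of the charger.
Not all that is in view belongs to the job. What is shaped like the pack_slim but orange is not meant. What is shaped like the pack_medium but orange is not meant.

How it is judged (in metres and radians):
At the end, for the whole second after the job is handed in: Each pack stands upright (within 0.12 rad), at rest, on the floor of the compartment whose place counted from the grip equals that of its bay counted from the display; centre within 16 mm along and 29 mm across the row (((y of bay_slim in the frame of charger between 0.089 and 0.109 m and y of pack_slim in the frame of tray between 0.083 and 0.115 m) or (y of bay_slim in the frame of charger between 0.023 and 0.043 m and y of pack_slim in the frame of tray between 0.017 and 0.049 m) or (y of bay_slim in the frame of charger between -0.043 and -0.023 m and y of pack_slim in the frame of tray between -0.049 and -0.017 m) or (y of bay_slim in the frame of charger between -0.109 and -0.089 m and y of pack_slim in the frame of tray between -0.115 and -0.083 m)) and x of pack_slim in the frame of tray between -0.029 and 0.029 m and z of pack_slim in the frame of tray between 0.002 and 0.009 m and angle between each of pack_slim, pack_small, pack_medium, pack_large's own z axis and vertical below 0.12 rad and linear speed of each of pack_slim, pack_small, pack_medium, pack_large below 0.02 m/s and angular speed of each of pack_slim, pack_small, pack_medium, pack_large below 0.2 rad/s and ((y of bay_small in the frame of charger between 0.089 and 0.109 m and y of pack_small in the frame of tray between 0.083 and 0.115 m) or (y of bay_small in the frame of charger between 0.023 and 0.043 m and y of pack_small in the frame of tray between 0.017 and 0.049 m) or (y of bay_small in the frame of charger between -0.043 and -0.023 m and y of pack_small in the frame of tray between -0.049 and -0.017 m) or (y of bay_small in the frame of charger between -0.109 and -0.089 m and y of pack_small in the frame of tray between -0.115 and -0.083 m)) and x of pack_small in the frame of tray between -0.029 and 0.029 m and z of pack_small in the frame of tray between 0.002 and 0.009 m and ((y of bay_medium in the frame of charger between 0.089 and 0.109 m and y of pack_medium in the frame of tray between 0.083 and 0.115 m) or (y of bay_medium in the frame of charger between 0.023 and 0.043 m and y of pack_medium in the frame of tray between 0.017 and 0.049 m) or (y of bay_medium in the frame of charger between -0.043 and -0.023 m and y of pack_medium in the frame of tray between -0.049 and -0.017 m) or (y of bay_medium in the frame of charger between -0.109 and -0.089 m and y of pack_medium in the frame of tray between -0.115 and -0.083 m)) and x of pack_medium in the frame of tray between -0.029 and 0.029 m and z of pack_medium in the frame of tray between 0.002 and 0.009 m and ((y of bay_large in the frame of charger between 0.089 and 0.109 m and y of pack_large in the frame of tray between 0.083 and 0.115 m) or (y of bay_large in the frame of charger between 0.023 and 0.043 m and y of pack_large in the frame of tray between 0.017 and 0.049 m) or (y of bay_large in the frame of charger between -0.043 and -0.023 m and y of pack_large in the frame of tray between -0.049 and -0.017 m) or (y of bay_large in the frame of charger between -0.109 and -0.089 m and y of pack_large in the frame of tray between -0.115 and -0.083 m)) and x of pack_large in the frame of tray between -0.029 and 0.029 m and z of pack_large in the frame of tray between 0.002 and 0.009 m); the robot touches nothing.
It fails at once if a battery pack is tipped over (leans more than 0.7 rad from upright) (angle between any of pack_slim, pack_small, pack_medium, pack_large's own z axis and vertical above 0.7 rad).
It also fails if it takes over 120 s, if anything falls off the work surface, if the arm or the gripper's body presses on something with over 40 N, if the wrist force passes 120 N, or if a joint passes its speed limit or range.

## Working session

There is one attempt and no reset: what is moved stays moved. The work goes in short steps, Python scripts to look and compute and a tool call to move; the robot and the scene stay as the last step left them, time stands still between calls to the robot, and variables do not carry over. Pictures are saved under pics/ and viewed, and the job is handed in when it is done.

Besides the shell and the picture viewer there is one more tool, called after "Call:" by a JSON object that holds its "fn" and its "kwargs", one argument or row to a line. servo_tool: Moves the arm, as the interface text tells. Its arguments: {"type":"object","properties":{"targets":{"type":"array","items":{"type":"array"}},"squeeze":{"type":"number"}},"required":["targets"]}

```bash
mkdir -p pics; cat > h.py <<'E'
import numpy as np, cv2
from workcell import env
def cap(n,f):
    c=env.capture(n); cv2.imwrite('pics/'+f,c['color'][:,:,::-1]); 
    np.savez('pics/'+f+'.npz',**{k:np.array(v) for k,v in c.items()}); return c
def load(f): return dict(np.load('pics/'+f+'.npz'))
def pix2plane(c,pts,z):
    K=np.array([[c['fx'],0,c['cx']],[0,c['fy'],c['cy']],[0,0,1]],float)
    u=cv2.undistortPoints(np.array(pts,float).reshape(-1,1,2),K,np.array(c['D'],float)).reshape(-1,2)
    T=np.array(c['world_from_camera']); d=np.c_[u,np.ones(len(u))]@T[:3,:3].T; o=T[:3,3]
    s=(z-o[2])/d[:,2]; return o+d*s[:,None]
def proj(c,P):
    K=np.array([[c['fx'],0,c['cx']],[0,c['fy'],c['cy']],[0,0,1]],float)
    T=np.linalg.inv(np.array(c['world_from_camera']))
    r,_=cv2.Rodrigues(T[:3,:3]); return cv2.projectPoints(np.array(P,float).reshape(-1,1,3),r,T[:3,3],K,np.array(c['D'],float))[0].reshape(-1,2)
E
python3 - <<'E'
from h import *
cap('top','t0.png');c=cap('side','s0.png')
print(load('t0.png')['world_from_camera'],c['world_from_camera'],c['fx'],env.read_state())
E
```

```text
[[-2.79539741e-02 -9.84972016e-01  1.70436802e-01  3.53539994e+02]
 [-9.99593588e-01  2.84975033e-02  7.42973944e-04 -7.47463040e+00]
 [-5.58883187e-03 -1.70346765e-01 -9.85368329e-01  1.28480235e+03]
 [ 0.00000000e+00  0.00000000e+00  0.00000000e+00  1.00000000e+00]] [[-9.86186927e-01 -1.29538052e-01  1.03224217e-01  4.73113640e+02]
 [-1.65139460e-01  7.20720426e-01 -6.73268911e-01  6.75162365e+02]
 [ 1.28181420e-02 -6.81015389e-01 -7.32156906e-01  7.98516181e+02]
 [ 0.00000000e+00  0.00000000e+00  0.00000000e+00  1.00000000e+00]] 373.67301251710205 {'t': 0.1, 'q': array([-1.20417427,  0.52193296, -0.0363383 ,  1.59991188,  0.02116096,
        1.02111005, -0.11282412]), 'qd': array([-0.00027538,  0.00026987, -0.0018674 , -0.00087231, -0.00128756,
        0.00058419, -0.00010605]), 'joint_torque': array([ 5.47180462e-03, -9.28495288e+01,  1.98408678e+00, -3.70527291e+01,
        1.80438260e-02,  5.55755891e-03,  4.75875936e-05]), 'ee_pos': array([264.3164204 , 566.06998108, 255.8105188 ]), 'orientation': array([ 0.15289092,  0.69036928, -0.15357126,  0.69023944]), 'force': array([ 0.13438763,  0.60469772, -0.07014541]), 'ft_torque': array([-0.0232793 , -0.0313213 ,  0.01364244]), 'grip_width': 85.6918186474626}
```

View pics/t0.png

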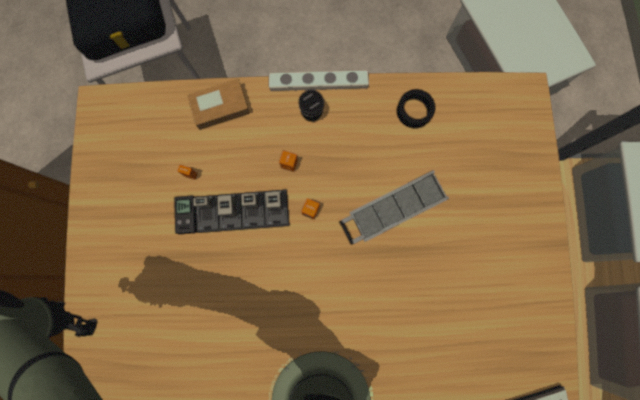

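View pics/s0.png

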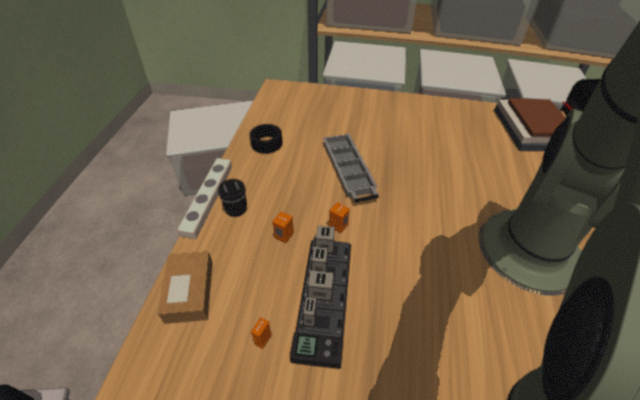

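```bash
python3 - <<'E'
from h import *
a=cv2.imread('pics/t0.png')
cv2.imwrite('pics/t0c.png',cv2.resize(a[180:245,165:300],None,fx=5.8,fy=5.8,interpolation=cv2.INTER_CUBIC))
cv2.imwrite('pics/t0d.png',cv2.resize(a[160:255,330:455],None,fx=6,fy=6,interpolation=cv2.INTER_CUBIC))
b=cv2.imread('pics/s0.png')
cv2.imwrite('pics/s0c.png',cv2.resize(b[220:370,280:360],None,fx=4,fy=4,interpolation=cv2.INTER_CUBIC))
cv2.imwrite('pics/s0d.png',cv2.resize(b[125:210,310:390],None,fx=7,fy=7,interpolation=cv2.INTER_CUBIC))
E
```

```text
(no output)
```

View pics/t0c.png

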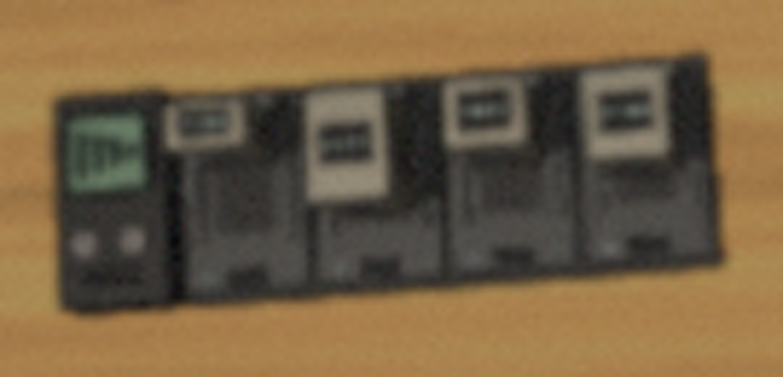

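View pics/t0d.png

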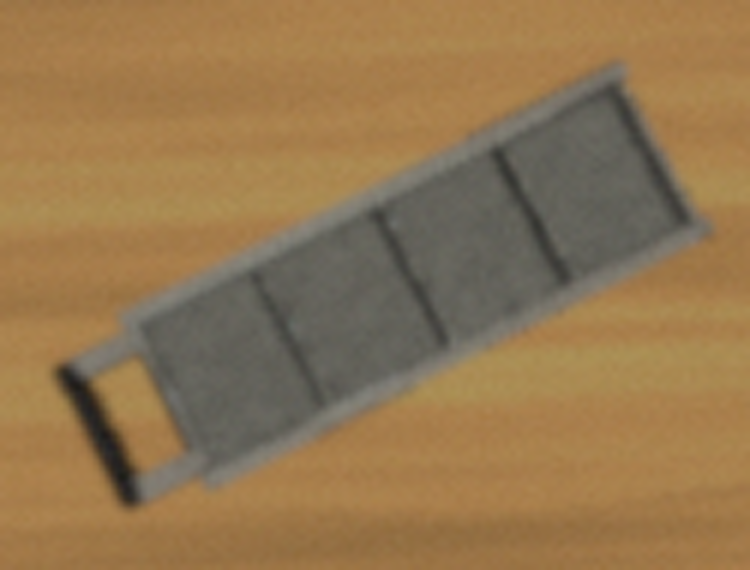

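View pics/s0c.png

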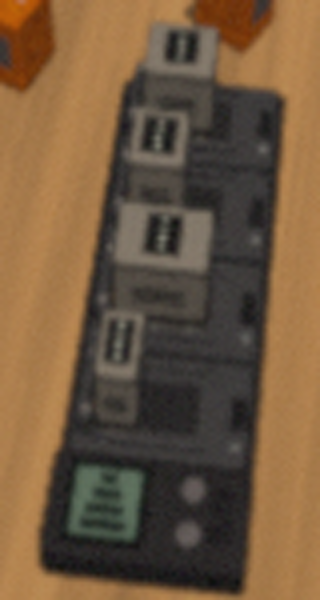

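View pics/s0d.png

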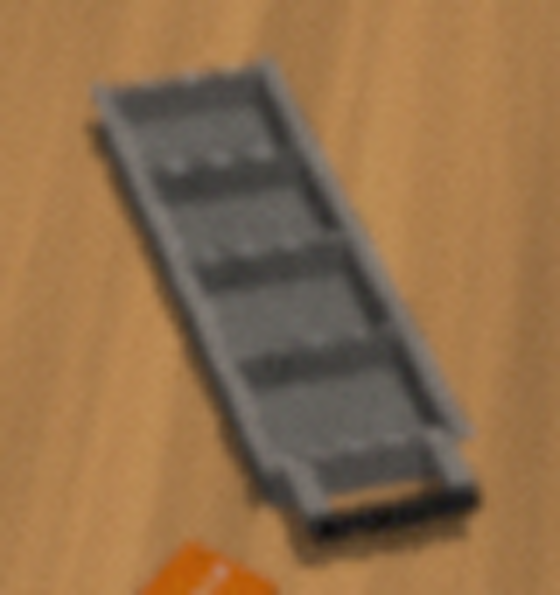

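```bash
cat > fit.py <<'E'
from h import *
from scipy.optimize import least_squares
def W(p,q):
    c,s=np.cos(p[2]),np.sin(p[2]); q=np.atleast_2d(q).astype(float)
    return np.c_[p[0]+c*q[:,0]-s*q[:,1],p[1]+s*q[:,0]+c*q[:,1],q[:,2]]
order=[('slim',22),('large',52),('small',32),('medium',42)]
T=load('t0.png');S=load('s0.png')
def uncrop(p,off,s): return (np.array(p,float)+.5)/s-.5+np.array(off)
tc=[[(168,98),(246,96),(242,150),(165,153)],[(310,92),(385,85),(388,196),(310,204)],[(446,82),(526,77),(526,142),(449,150)],[(582,73),(664,67),(668,152),(589,160)]]
# TL = +x,+y ; TR=+x,-y; BR ; BL
sc=[[(105,312),(145,316),(137,380),(95,374)],[(122,200),(215,210),(210,270),(112,262)],[(132,107),(188,113),(184,170),(127,165)],[(152,22),(217,30),(212,88),(146,82)]]
# side: TL=+x,-y ; TR=-x,-y; BR=-x,+y; BL=+x,+y
if __name__=='__main__':
    for i,(n,t) in enumerate(order):
        a=pix2plane(T,uncrop(tc[i],(165,180),5.8),94); b=pix2plane(S,uncrop(sc[i],(280,220),4),94)
        print(n,'top',a.mean(0).round(1),'side',b.mean(0).round(1),'dims top',np.linalg.norm(a[0]-a[3]).round(),np.linalg.norm(a[0]-a[1]).round(),'side',np.linalg.norm(b[0]-b[1]).round(),np.linalg.norm(b[0]-b[3]).round())
    # tray rim z=28
    tt=[(620,65),(710,232),(210,485),(125,318)]   # crop d
    a=pix2plane(T,uncrop(tt,(330,160),6),28); print('tray top',a.round(1))
    ts=[(97,95),(272,65),(465,432),(262,490)]
    b=pix2plane(S,uncrop(ts,(310,125),7),28); print('tray side',b.round(1))
    g=[(68,370),(130,500)]; print('grip',pix2plane(T,uncrop(g,(330,160),6),20).round(1))
    print(np.linalg.norm(a-np.roll(a,1,0),axis=1),np.linalg.norm(b-np.roll(b,1,0),axis=1))
    print('ch -y end', pix2plane(T,uncrop([(720,262),(65,308),(60,97),(160,92)],(165,180),5.8),12).round(1))
E
python3 fit.py
```

```text
slim top [552.5 311.6  94. ] side [553.1 313.8  94. ] dims top 26.0 37.0 side 21.0 36.0
large top [541.2 243.8  94. ] side [541.9 244.8  94. ] dims top 53.0 36.0 side 52.0 40.0
small top [554.2 178.7  94. ] side [556.7 182.1  94. ] dims top 32.0 38.0 side 33.0 41.0
medium top [552.2 113.8  94. ] side [553.1 119.4  94. ] dims top 41.0 38.0 side 40.0 46.0
tray top [[ 633.6 -343.2   28. ]
 [ 550.9 -380.9   28. ]
 [ 438.5 -135.8   28. ]
 [ 518.1  -99.2   28. ]]
tray side [[ 632.6 -337.1   28. ]
 [ 552.1 -376.8   28. ]
 [ 440.7 -134.6   28. ]
 [ 521.3  -85.    28. ]]
grip [[495.2 -71.9  20. ]
 [433.1 -98.7  20. ]]
[269.9647456   90.86225713 269.67939347  87.68698589] [275.54557047  89.76087906 266.57921841  94.61629924]
ch -y end [[490.3  76.7  12. ]
 [475.6 403.4  12. ]
 [582.1 408.4  12. ]
 [583.2 357.   12. ]]
```

```bash
cat > fit2.py <<'E'
from fit import *
ys=[99,33,-33,-99]
def res(p):
    r=[]
    for i,(n,t) in enumerate(order):
        m=W(p,[[36-t/2,ys[i],94]])
        cor=[[36-t/2+a*t/2,ys[i]+b*19,94] for a,b in ((1,1),(1,-1),(-1,-1),(-1,1))]
        cs=[cor[1],cor[2],cor[3],cor[0]]
        r.append((proj(T,W(p,cor))-uncrop(tc[i],(165,180),5.8)).mean(0))
        r.append((proj(S,W(p,cs))-uncrop(sc[i],(280,220),4)).mean(0))
    return np.array(r)
s=least_squares(lambda p:res(p).ravel(),[535,213,0.05]); ch=s.x
print('charger',ch,res(ch).round(2).tolist())
tt=[(620,65),(710,232),(210,485),(125,318)]; ts=[(97,95),(272,65),(465,432),(262,490)]
# tray local: grip +y ; corner0 far = ?
loc=np.array([[42,-134,28],[-42,-134,28],[-42,134,28],[42,134,28]])
def rt(p): return np.r_[proj(T,W(p,loc))-uncrop(tt,(330,160),6),proj(S,W(p,loc))-uncrop(ts,(310,125),7)]
s=least_squares(lambda p:rt(p).ravel(),[535,-240,0.4],loss='soft_l1'); tr=s.x
print('tray',tr,rt(tr).round(2).tolist())
np.save('poses.npy',[ch,tr])
def box(x0,x1,y0,y1,z0,z1): return [[x,y,z] for z in(z0,z1) for x,y in((x0,y0),(x1,y0),(x1,y1),(x0,y1))]
def draw(c,img,f,off,p,b,col,edges=((4,5),(5,6),(6,7),(7,4))):
    q=(proj(c,W(p,b))-off+.5)*f-.5
    for i,j in edges: cv2.line(img,tuple(int(v) for v in q[i]*16),tuple(int(v) for v in q[j]*16),col,1,cv2.LINE_AA,4)
for n,c,rc,f,out in (('t0',T,(165,160,290,95),2.7,'ov_t.png'),('s0',S,(280,125,110,245),2.4,'ov_s.png')):
    a=cv2.imread(f'pics/{n}.png'); x,y,w,h=rc
    img=cv2.resize(a[y:y+h,x:x+w],None,fx=f,fy=f,interpolation=cv2.INTER_CUBIC); off=np.array([x,y])
    for (k,t),yy in zip(order,ys): draw(c,img,f,off,ch,box(36-t,36,yy-19,yy+19,22,94),(0,0,255))
    draw(c,img,f,off,ch,box(-54,54,-134,134,0,12),(0,255,0))
    draw(c,img,f,off,ch,box(-54,54,134,192,12,36),(255,255,0))
    draw(c,img,f,off,tr,box(-42,42,-134,134,0,28),(0,0,255))
    for yy in ys: draw(c,img,f,off,tr,box(-38,38,yy-31,yy+31,0,5),(0,255,0))
    cv2.imwrite('pics/'+out,img)
E
python3 fit2.py
```

```text
charger [5.33298740e+02 2.12528294e+02 5.23030484e-02] [[-0.39, -0.22], [0.11, -0.47], [-0.82, -0.11], [0.04, 0.49], [-0.69, -0.28], [0.84, -0.41], [-0.23, -0.45], [0.17, -1.65]]
tray [ 5.35802630e+02 -2.38535575e+02  4.32880151e-01] [[-0.13, 1.18], [-1.13, -0.98], [-0.5, -1.06], [0.04, 0.15], [0.99, -0.89], [-0.47, -0.24], [-0.27, -0.02], [1.8, -3.28]]
```

View pics/ov_t.png

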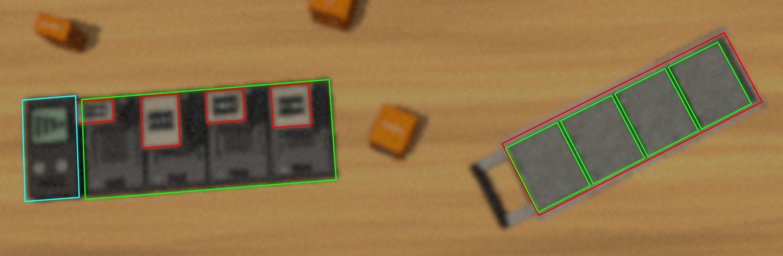

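View pics/ov_s.png

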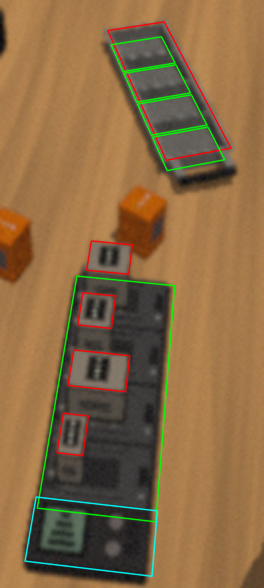

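```bash
cat > ovz.py <<'E'
from fit2 import *
import sys
tr=np.array(eval(sys.argv[1])) if len(sys.argv)>1 else tr
def ov(nm,c,rc,f,out,items):
    a=cv2.imread(f'pics/{nm}.png'); x,y,w,h=rc
    img=cv2.resize(a[y:y+h,x:x+w],None,fx=f,fy=f,interpolation=cv2.INTER_CUBIC)
    for p,b,col,*e in items: draw(c,img,f,np.array([x,y]),p,b,col,*e)
    return img
full=((0,1),(1,2),(2,3),(3,0),(4,5),(5,6),(6,7),(7,4))
it=[(tr,box(-42,42,-134,134,0,28),(0,0,255)),(tr,box(-38,38,-130,130,0,28),(0,255,255))]+[(tr,box(-38,38,yy-31,yy+31,0,5),(0,255,0)) for yy in ys]
i1=ov('t0',T,(335,165,120,85),5,'',it); i2=ov('s0',S,(315,130,70,85),7,'',it)
h=600; I=np.zeros((600,800,3),np.uint8); 
i1=cv2.resize(i1,(420,298)); I=np.zeros((595,1000,3),np.uint8)
cv2.imwrite('pics/z1.png',ov('t0',T,(335,165,120,85),6,'',it)); cv2.imwrite('pics/z2.png',i2)
E
python3 ovz.py
```

```text
charger [5.33298740e+02 2.12528294e+02 5.23030484e-02] [[-0.39, -0.22], [0.11, -0.47], [-0.82, -0.11], [0.04, 0.49], [-0.69, -0.28], [0.84, -0.41], [-0.23, -0.45], [0.17, -1.65]]
tray [ 5.35802630e+02 -2.38535575e+02  4.32880151e-01] [[-0.13, 1.18], [-1.13, -0.98], [-0.5, -1.06], [0.04, 0.15], [0.99, -0.89], [-0.47, -0.24], [-0.27, -0.02], [1.8, -3.28]]
```

View pics/z1.png

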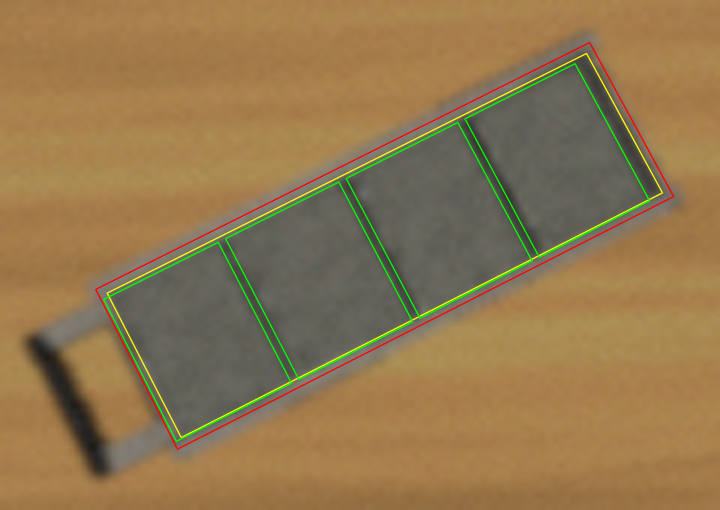

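View pics/z2.png

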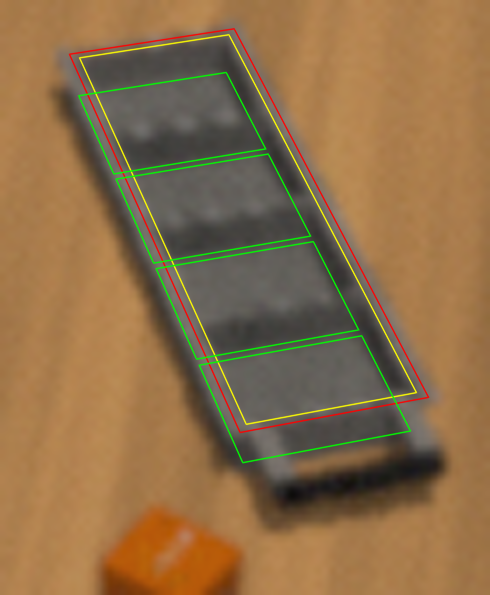

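```bash
cat > plan.py <<'E'
from fit import *
from scipy.spatial.transform import Rotation as Ro
ch,tr=np.load('poses.npy'); ys=[99,33,-33,-99]
def targets():
    d={}
    for i,(n,t) in enumerate(order): d['pick_'+n]=W(ch,[[36-t/2,ys[i],0]])[0][:2]; d['place_'+n]=W(tr,[[0,ys[i],0]])[0][:2]
    return d
def go(name,z,phi=None):
    s=env.read_state(); R=Ro.from_quat(s['orientation']).as_matrix()
    xy=np.array(targets()[name] if isinstance(name,str) else name)
    th=ch[2] if (isinstance(name,str) and name.startswith('pick')) else tr[2]
    if phi is not None: th=phi
    yy=R[:,1]; cur=np.arctan2(yy[1],yy[0]); d=(th-cur+np.pi/2)%np.pi-np.pi/2
    # positive turn about tool x (down) = negative world yaw
    turn=-d
    w=np.r_[xy,z]-s['ee_pos']
    R2=R@Ro.from_rotvec([turn,0,0]).as_matrix()
    print('tcp',s['ee_pos'].round(1),'axes x',R[:,0].round(3),'y',R[:,1].round(3),'force',s['force'].round(1),'grip',round(s['grip_width'],1),'t',round(s['t'],1),'q7',s['q'][6].round(2),'qs',s['q'].round(2))
    print(name,'world',xy.round(1),'dist',np.round(w,1),'turn deg',np.degrees(turn).round(2),'shift before turn',(R.T@w).round(1),'after turn',(R2.T@w).round(1))
if __name__=='__main__':
    import sys
    a=sys.argv[1]; 
    if a[0] in '[(': a=eval(a)
    go(a,float(sys.argv[2]),float(sys.argv[3]) if len(sys.argv)>3 else None)
E
python3 plan.py pick_medium 190; python3 -c "
from plan import *
print(targets())"
```

```text
tcp [264.3 566.1 255.8] axes x [-0.    -0.001 -1.   ] y [ 0.423  0.906 -0.001] force [ 0.1  0.6 -0.1] grip 85.7 t 0.1 q7 -0.11 qs [-1.2   0.52 -0.04  1.6   0.02  1.02 -0.11]
pick_medium world [553.5 114.4] dist [ 289.1 -451.6  -65.8] turn deg 61.97 shift before turn [  66.1 -286.8  453.1] after turn [ 66.1 265.2 466.1]
{'pick_slim': array([553.08891186, 312.69989247]), 'place_slim': array([ 494.27341428, -148.667203  ]), 'pick_large': array([541.55985177, 246.00595891]), 'place_large': array([ 521.95955816, -208.5794508 ]), 'pick_small': array([554.99660437, 180.61900547]), 'place_small': array([ 549.64570204, -268.49169861]), 'pick_medium': array([553.45386935, 114.44786396]), 'place_medium': array([ 577.33184591, -328.40394642])}
```

Call:
{"fn": "servo_tool", "kwargs": {
  "targets": [
    [[0, 0, 0], 7.75, 0.085],
    [[0, 0, 0], 7.75, 0.085],
    [[0, 0, 0], 7.75, 0.085],
    [[0, 0, 0], 7.75, 0.085],
    [[0, 0, 0], 7.75, 0.085],
    [[0, 0, 0], 7.75, 0.085],
    [[0, 0, 0], 7.75, 0.085],
    [[0, 0, 0], 7.75, 0.085],
    [[0, 0, 0], 0, 0.085]
  ],
  "squeeze": 40
}}

```text
t: 1.0
ee_pos: [264.2, 566.2, 255.9]
orientation: [0.487, 0.512, -0.488, 0.512]
force: [-0.5, -0.2, 0.4]
grip_width: 84.7
```

Call:
{"fn": "servo_tool", "kwargs": {
  "targets": [
    [[0, 0.0221, 0.0388], 0, 0.085],
    [[0, 0.0221, 0.0388], 0, 0.085],
    [[0, 0.0221, 0.0388], 0, 0.085],
    [[0, 0.0221, 0.0388], 0, 0.085],
    [[0, 0.0221, 0.0388], 0, 0.085],
    [[0, 0.0221, 0.0388], 0, 0.085],
    [[0, 0.0221, 0.0388], 0, 0.085],
    [[0, 0.0221, 0.0388], 0, 0.085],
    [[0, 0.0221, 0.0388], 0, 0.085],
    [[0, 0.0221, 0.0388], 0, 0.085],
    [[0, 0.0221, 0.0388], 0, 0.085],
    [[0, 0.0221, 0.0388], 0, 0.085]
  ]
}}

```text
t: 2.2
ee_pos: [554.1, 113.4, 256.3]
orientation: [0.486, 0.514, -0.486, 0.514]
force: [0.4, 0.0, 0.1]
grip_width: 84.7
```

```bash
python3 plan.py pick_medium 190
```

```text
tcp [554.1 113.4 256.3] axes x [-0.  0. -1.] y [ 0.998  0.057 -0.   ] force [0.4 0.  0.1] grip 84.7 t 2.2 q7 -0.09 qs [-0.55  0.45  0.33  1.77 -0.17  0.95 -0.09]
pick_medium world [553.5 114.4] dist [ -0.6   1.  -66.3] turn deg 0.27 shift before turn [66.3 -0.6 -1. ] after turn [66.3 -0.6 -1. ]
```

Call:
{"fn": "servo_tool", "kwargs": {
  "targets": [
    [[0.025, -0.0006, -0.001], 0.27, 0.085],
    [[0.025, 0, 0], 0, 0.085],
    [[0.025, 0, 0], 0, 0.085],
    [[0.025, 0, 0], 0, 0.085],
    [[0, 0, 0], 0, 0.085]
  ]
}}

```text
t: 2.7
ee_pos: [551.2, 115.7, 153.7]
orientation: [0.486, 0.513, -0.489, 0.512]
force: [0.5, -0.7, 1.7]
grip_width: 85.0
```

```bash
python3 - <<'E'
from h import *
cap('top','t1.png');cap('side','s1.png')
a=cv2.imread('pics/t1.png')[165:265,150:350];b=cv2.imread('pics/s1.png')[190:340,240:400]
a=cv2.resize(a,None,fx=4,fy=3.0*4/3,interpolation=cv2.INTER_CUBIC);b=cv2.resize(b,None,fx=4,fy=4,interpolation=cv2.INTER_CUBIC)
cv2.imwrite('pics/t1c.png',a);cv2.imwrite('pics/s1c.png',b)
E
```

```text
(no output)
```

View pics/t1c.png

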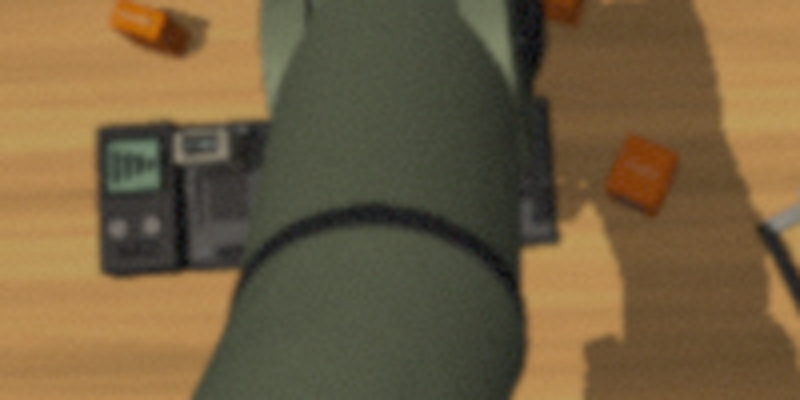

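View pics/s1c.png

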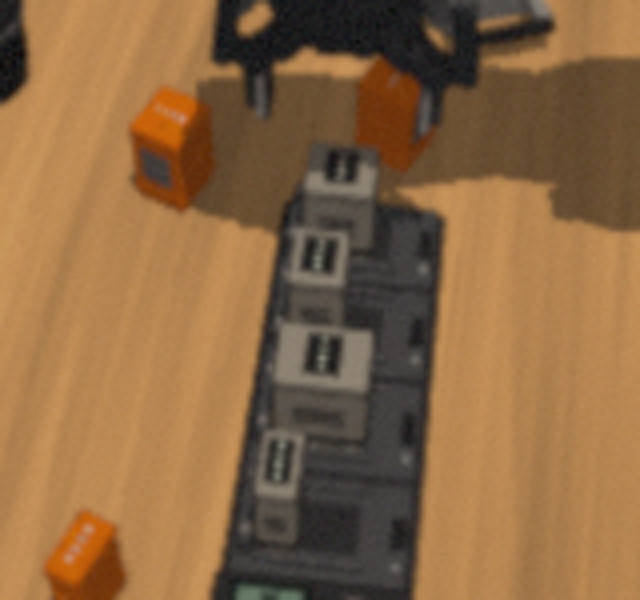

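```bash
python3 plan.py pick_medium 76; python3 plan.py pick_medium 76
```

```text
tcp [552.8 115.9 156.7] axes x [-0. -0. -1.] y [ 0.999  0.049 -0.   ] force [ 0.3 -0.1  1.1] grip 85.0 t 2.8 q7 -0.05 qs [-0.52  0.58  0.29  1.86 -0.23  0.74 -0.05]
pick_medium world [553.5 114.4] dist [  0.6  -1.5 -80.7] turn deg -0.17 shift before turn [80.7  0.6  1.5] after turn [80.7  0.6  1.5]
tcp [552.8 115.9 156.7] axes x [-0. -0. -1.] y [ 0.999  0.049 -0.   ] force [ 0.3 -0.1  1.1] grip 85.0 t 2.8 q7 -0.05 qs [-0.52  0.58  0.29  1.86 -0.23  0.74 -0.05]
pick_medium world [553.5 114.4] dist [  0.6  -1.5 -80.7] turn deg -0.17 shift before turn [80.7  0.6  1.5] after turn [80.7  0.6  1.5]
```

Call:
{"fn": "servo_tool", "kwargs": {
  "targets": [
    [[0.02, 0, 0], 0, 0.085],
    [[0.02, 0, 0], 0, 0.085],
    [[0.02, 0, 0], 0, 0.085],
    [[0.02, 0, 0], 0, 0.085],
    [[0, 0, 0], 0, 0.07],
    [[0, 0, 0], 0, 0.06],
    [[0, 0, 0], 0, 0.052],
    [[0, 0, 0], 0, 0.046],
    [[0, 0, 0], 0, 0.042],
    [[0, 0, 0], 0, 0.035],
    [[0, 0, 0], 0, 0.03],
    [[0, 0, 0], 0, 0.03]
  ],
  "squeeze": 40
}}

```text
t: 4.0
ee_pos: [553.1, 116.2, 77.2]
orientation: [0.488, 0.512, -0.488, 0.512]
force: [-2.7, 0.7, 11.0]
grip_width: 41.4
```

Call:
{"fn": "servo_tool", "kwargs": {
  "targets": [
    [[0, 0, 0], 0, 0.03],
    [[0, 0, 0], 0, 0.03],
    [[-0.005, 0, 0], 0, 0.03],
    [[-0.01, 0, 0], 0, 0.03],
    [[-0.02, 0, 0], 0, 0.03],
    [[-0.02, 0, 0], 0, 0.03],
    [[-0.03, 0, 0], 0, 0.03],
    [[-0.03, 0, 0], 0, 0.03],
    [[0, 0, 0], 0, 0.03]
  ]
}}

```text
t: 4.9
ee_pos: [554.3, 116.2, 195.5]
orientation: [0.49, 0.511, -0.486, 0.513]
force: [1.0, 0.1, -2.4]
grip_width: 41.4
```

```bash
python3 - <<'E'
from h import *
cap('side','s2.png')
b=cv2.imread('pics/s2.png')[120:340,240:420]
cv2.imwrite('pics/s2c.png',cv2.resize(b,None,fx=2.7,fy=2.7,interpolation=cv2.INTER_CUBIC))
E
python3 plan.py place_medium 190
```

```text
tcp [553.5 116.2 193.5] axes x [ 0.003  0.001 -1.   ] y [0.999 0.047 0.003] force [-0.8  0.1 -2.9] grip 41.3 t 5.0 q7 -0.07 qs [-0.53  0.52  0.31  1.84 -0.21  0.81 -0.07]
place_medium world [ 577.3 -328.4] dist [  23.8 -444.6   -3.5] turn deg -22.1 shift before turn [  3.    2.8 445.3] after turn [   3.  -164.9  413.6]
```

View pics/s2c.png

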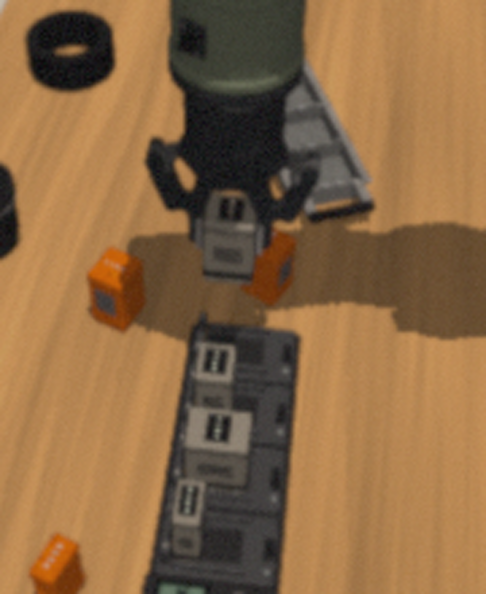

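Call:
{"fn": "servo_tool", "kwargs": {
  "targets": [
    [[0, 0, 0.02], 0, 0.03],
    [[0, 0, 0.04], 0, 0.03],
    [[0, 0, 0.042], 0, 0.03],
    [[0, 0, 0.042], 0, 0.03],
    [[0, 0, 0.042], 0, 0.03],
    [[0, 0, 0.042], 0, 0.03],
    [[0, 0, 0.042], 0, 0.03],
    [[0, 0, 0.042], 0, 0.03],
    [[0, 0, 0.042], 0, 0.03],
    [[0, 0, 0.04], 0, 0.03],
    [[0, 0, 0.033], 0, 0.03],
    [[0, 0.003, 0.018], 0, 0.03]
  ]
}}

```text
t: 6.15
ee_pos: [575.2, -331.6, 190.4]
orientation: [0.488, 0.511, -0.489, 0.511]
force: [-0.8, 0.8, -1.5]
grip_width: 41.7
```

Call:
{"fn": "servo_tool", "kwargs": {
  "targets": [
    [[0, 0, 0], -4.1, 0.03],
    [[0, 0, 0], -6, 0.03],
    [[0, 0, 0], -6, 0.03],
    [[0, 0, 0], -6, 0.03],
    [[0, 0, 0], 0, 0.03],
    [[0, 0, 0], 0, 0.03]
  ]
}}

```text
t: 6.75
ee_pos: [576.3, -328.2, 190.7]
orientation: [0.382, 0.595, -0.382, 0.595]
force: [-0.0, -0.3, -2.0]
grip_width: 41.7
```

```bash
python3 plan.py place_medium 59
```

```text
tcp [ 576.3 -328.2  190.7] axes x [-0.001  0.001 -1.   ] y [ 0.909  0.416 -0.001] force [-0.  -0.3 -2. ] grip 41.7 t 6.8 q7 0.99 qs [ 0.3   0.66  0.21  1.56 -0.16  0.94  0.99]
place_medium world [ 577.3 -328.4] dist [   1.    -0.2 -131.7] turn deg -0.19 shift before turn [131.7   0.9   0.7] after turn [131.7   0.9   0.7]
```

Call:
{"fn": "servo_tool", "kwargs": {
  "targets": [
    [[0.015, 0, 0], 0, 0.03],
    [[0.025, 0, 0], 0, 0.03],
    [[0.025, 0, 0], 0, 0.03],
    [[0.02, 0, 0], 0, 0.03],
    [[0.01, 0, 0], 0, 0.03],
    [[0, 0, 0], 0, 0.03]
  ]
}}

```text
t: 7.35
ee_pos: [575.9, -327.8, 94.4]
orientation: [0.381, 0.596, -0.381, 0.595]
force: [-0.1, -0.1, -1.4]
grip_width: 41.8
```

```bash
python3 - <<'E'
from h import *
cap('side','s3.png');cap('top','t3.png')
b=cv2.imread('pics/s3.png')[100:230,290:420]
cv2.imwrite('pics/s3c.png',cv2.resize(b,None,fx=4.5,fy=4.5,interpolation=cv2.INTER_CUBIC))
E
python3 plan.py place_medium 59
```

```text
tcp [ 576.9 -328.5   96.6] axes x [ 0. -0. -1.] y [0.908 0.419 0.   ] force [ 0.8  0.1 -2.1] grip 41.5 t 7.5 q7 1.01 qs [ 0.31  0.78  0.18  1.61 -0.18  0.77  1.01]
place_medium world [ 577.3 -328.4] dist [  0.4   0.1 -37.6] turn deg -0.03 shift before turn [37.6  0.4  0.1] after turn [37.6  0.4  0.1]
```

View pics/s3c.png

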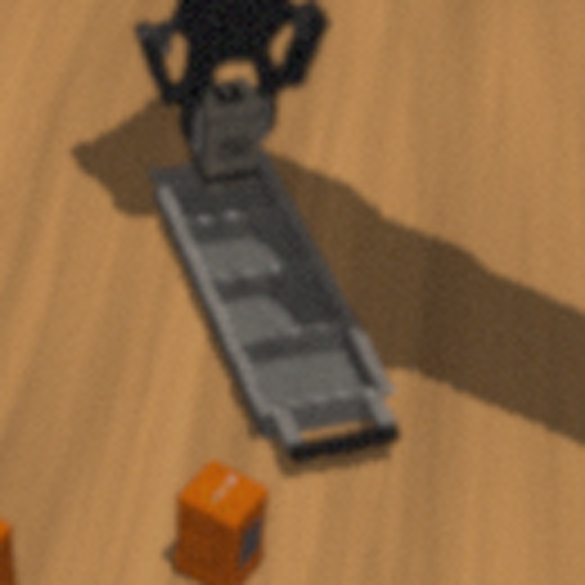

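```bash
python3 - <<'E'
from fit2 import *
c=load('s3.png'); a=cv2.imread('pics/s3.png'); f=4.5
full=((0,1),(1,2),(2,3),(3,0),(4,5),(5,6),(6,7),(7,4),(0,4),(1,5),(2,6),(3,7))
img=cv2.resize(a[100:230,290:420],None,fx=f,fy=f,interpolation=cv2.INTER_CUBIC)
draw(c,img,f,np.array([290,100]),[576.9,-328.5,tr[2]],box(-21,21,-19,19,42,114),(0,0,255),full)
draw(c,img,f,np.array([290,100]),tr,box(-38,38,-130,-68,5,28),(0,255,0),full)
cv2.imwrite('pics/o3.png',img)
E
```

```text
charger [5.33298740e+02 2.12528294e+02 5.23030484e-02] [[-0.39, -0.22], [0.11, -0.47], [-0.82, -0.11], [0.04, 0.49], [-0.69, -0.28], [0.84, -0.41], [-0.23, -0.45], [0.17, -1.65]]
tray [ 5.35802630e+02 -2.38535575e+02  4.32880151e-01] [[-0.13, 1.18], [-1.13, -0.98], [-0.5, -1.06], [0.04, 0.15], [0.99, -0.89], [-0.47, -0.24], [-0.27, -0.02], [1.8, -3.28]]
```

View pics/o3.png

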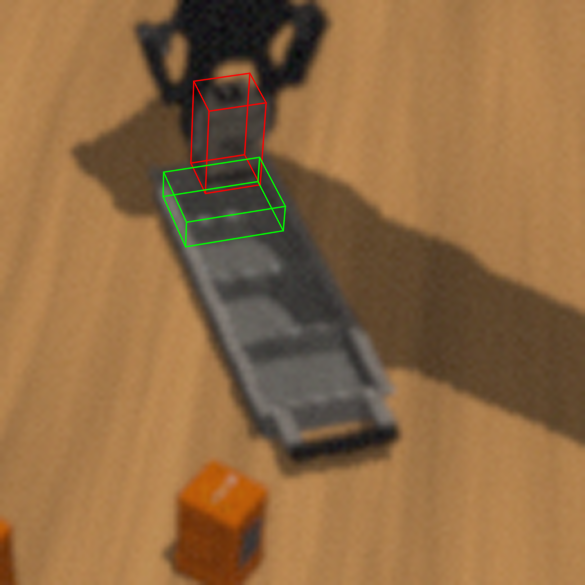

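Call:
{"fn": "servo_tool", "kwargs": {
  "targets": [
    [[0.012, 0, -0.003], 0, 0.03],
    [[0.012, 0, 0], 0, 0.03],
    [[0.006, 0, 0], 0, 0.03],
    [[0.002, 0, 0], 0, 0.03],
    [[0, 0, 0], 0, 0.03],
    [[0, 0, 0], 0, 0.03]
  ]
}}

```text
t: 8.05
ee_pos: [575.6, -325.8, 64.6]
orientation: [0.381, 0.596, -0.381, 0.596]
force: [-0.3, 0.4, -2.1]
grip_width: 42.1
```

```bash
python3 plan.py place_medium 59
```

```text
tcp [ 575.6 -325.8   64.6] axes x [ 0. -0. -1.] y [0.908 0.419 0.   ] force [-0.3  0.4 -2.1] grip 42.1 t 8.1 q7 1.01 qs [ 0.32  0.82  0.17  1.63 -0.19  0.71  1.01]
place_medium world [ 577.3 -328.4] dist [ 1.7 -2.6 -5.6] turn deg -0.01 shift before turn [5.6 0.5 3.1] after turn [5.6 0.5 3.1]
```

Still hanging (about 5 mm up). Lower gently until contact.

Call:
{"fn": "servo_tool", "kwargs": {
  "targets": [
    [[0.002, 0, 0], 0, 0.03],
    [[0.001, 0, 0], 0, 0.03],
    [[0, 0, 0], 0, 0.03],
    [[0, 0, 0], 0, 0.03]
  ]
}}

```text
t: 8.45
ee_pos: [575.5, -325.6, 61.4]
orientation: [0.381, 0.596, -0.381, 0.596]
force: [-0.6, 0.7, -1.8]
grip_width: 41.7
```

Call:
{"fn": "servo_tool", "kwargs": {
  "targets": [
    [[0.002, 0, 0], 0, 0.03],
    [[0, 0, 0], 0, 0.03],
    [[0, 0, 0], 0, 0.03]
  ]
}}

```text
t: 8.75
ee_pos: [575.6, -325.7, 60.2]
orientation: [0.381, 0.595, -0.381, 0.596]
force: [-3.1, 2.7, 13.0]
grip_width: 41.3
```

Call:
{"fn": "servo_tool", "kwargs": {
  "targets": [
    [[-0.0005, 0, 0], 0, 0.043],
    [[0, 0, 0], 0, 0.046],
    [[0, 0, 0], 0, 0.055],
    [[0, 0, 0], 0, 0.07],
    [[0, 0, 0], 0, 0.085],
    [[0, 0, 0], 0, 0.085],
    [[-0.015, 0, 0], 0, 0.085],
    [[-0.025, 0, 0], 0, 0.085],
    [[-0.03, 0, 0], 0, 0.085],
    [[-0.03, 0, 0], 0, 0.085],
    [[-0.03, 0, 0], 0, 0.085],
    [[0, 0, 0], 0, 0.085]
  ]
}}

```text
t: 9.95
ee_pos: [576.9, -326.7, 195.2]
orientation: [0.381, 0.593, -0.381, 0.598]
force: [-0.0, -0.5, 0.2]
grip_width: 84.9
```

```bash
python3 plan.py pick_small 190
```

```text
tcp [ 576.9 -326.7  195.2] axes x [ 0.006 -0.003 -1.   ] y [0.908 0.419 0.004] force [-0.  -0.5  0.2] grip 84.9 t 9.9 q7 0.99 qs [ 0.29  0.65  0.21  1.56 -0.16  0.94  0.99]
pick_small world [555.  180.6] dist [-21.9 507.3  -5.2] turn deg 21.79 shift before turn [   3.6  192.7 -469.8] after turn [   3.6    4.6 -507.8]
```

Call:
{"fn": "servo_tool", "kwargs": {
  "targets": [
    [[0, 0, 0], 6, 0.085],
    [[0, 0, 0], 6, 0.085],
    [[0, 0, 0], 6, 0.085],
    [[0, 0, 0], 3.8, 0.085],
    [[0, 0, -0.02], 0, 0.085],
    [[0, 0, -0.042], 0, 0.085],
    [[0, 0, -0.045], 0, 0.085],
    [[0, 0, -0.045], 0, 0.085],
    [[0, 0, -0.045], 0, 0.085],
    [[0, 0, -0.045], 0, 0.085],
    [[0, 0, -0.045], 0, 0.085],
    [[0, 0, -0.045], 0, 0.085]
  ]
}}

```text
t: 11.15
ee_pos: [557.7, 7.7, 190.5]
orientation: [0.487, 0.513, -0.487, 0.513]
force: [1.2, -0.3, -0.2]
grip_width: 85.3
```

Call:
{"fn": "servo_tool", "kwargs": {
  "targets": [
    [[0, 0, -0.045], 0, 0.085],
    [[0, 0, -0.045], 0, 0.085],
    [[0, 0, -0.045], 0, 0.085],
    [[0, 0.0045, -0.03], 0, 0.085],
    [[0, 0, -0.011], 0, 0.085],
    [[0, 0, 0], 0, 0.085],
    [[0, 0, 0], 0, 0.085]
  ]
}}

```text
t: 11.85
ee_pos: [553.4, 180.6, 190.1]
orientation: [0.487, 0.513, -0.487, 0.513]
force: [0.6, -1.5, 1.3]
grip_width: 85.0
```

```bash
python3 - <<'E'
from h import *
cap('side','s4.png');cap('top','t4.png')
b=cv2.imread('pics/s4.png')[100:340,250:420]
cv2.imwrite('pics/s4c.png',cv2.resize(b,None,fx=2.5,fy=2.5,interpolation=cv2.INTER_CUBIC))
b=cv2.imread('pics/t4.png')[155:255,150:460]
cv2.imwrite('pics/t4c.png',cv2.resize(b,None,fx=2.55,fy=2.55,interpolation=cv2.INTER_CUBIC))
E
python3 plan.py pick_small 76
```

```text
tcp [553.5 180.2 190.1] axes x [ 0. -0. -1.] y [0.999 0.05  0.   ] force [ 0.  -0.1 -1.2] grip 84.8 t 11.9 q7 -0.17 qs [-0.63  0.55  0.31  1.79 -0.22  0.83 -0.17]
pick_small world [555.  180.6] dist [   1.4    0.4 -114.1] turn deg -0.11 shift before turn [114.1   1.5  -0.4] after turn [114.1   1.5  -0.4]
```

View pics/s4c.png

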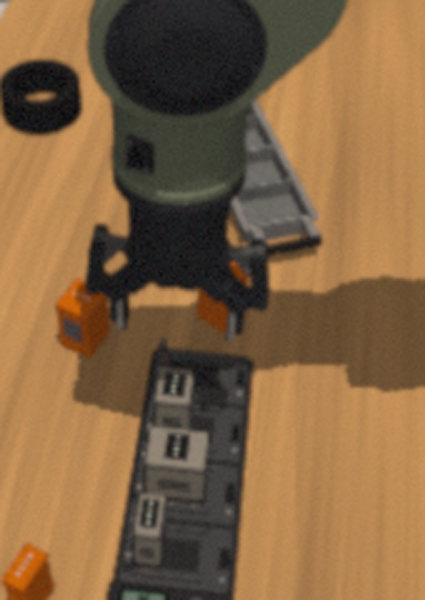

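View pics/t4c.png

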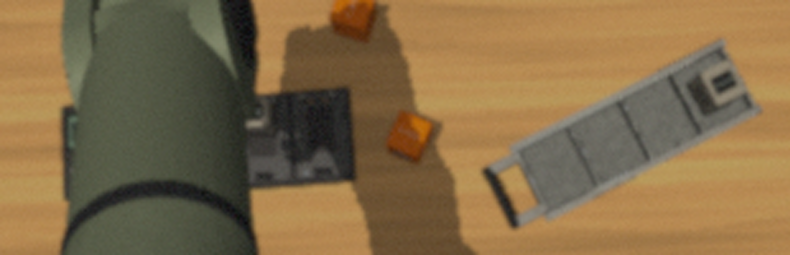

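```bash
python3 - <<'E'
from fit2 import *
c=load('t4.png'); a=cv2.imread('pics/t4.png'); f=8
img0=cv2.resize(a[165:215,400:460],None,fx=f,fy=f,interpolation=cv2.INTER_CUBIC); img=img0.copy()
draw(c,img,f,np.array([400,165]),[575.6,-325.7,tr[2]],box(-21,21,-19,19,5,77),(0,0,255))
draw(c,img,f,np.array([400,165]),tr,box(-38,38,-130,-68,5,5),(0,255,0))
cv2.imwrite('pics/o4.png',np.vstack([img0,img])[:, :])
E
```

```text
charger [5.33298740e+02 2.12528294e+02 5.23030484e-02] [[-0.39, -0.22], [0.11, -0.47], [-0.82, -0.11], [0.04, 0.49], [-0.69, -0.28], [0.84, -0.41], [-0.23, -0.45], [0.17, -1.65]]
tray [ 5.35802630e+02 -2.38535575e+02  4.32880151e-01] [[-0.13, 1.18], [-1.13, -0.98], [-0.5, -1.06], [0.04, 0.15], [0.99, -0.89], [-0.47, -0.24], [-0.27, -0.02], [1.8, -3.28]]
```

View pics/o4.png

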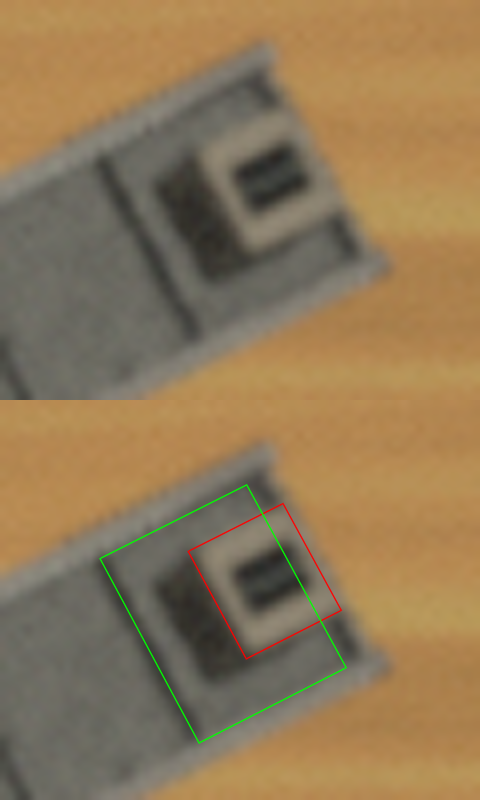

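Call:
{"fn": "servo_tool", "kwargs": {
  "targets": [
    [[0.03, 0.0015, 0.0005], 0, 0.085],
    [[0.03, 0, 0], 0, 0.085],
    [[0.03, 0, 0], 0, 0.085],
    [[0.015, 0, 0], 0, 0.075],
    [[0.008, 0, 0], 0, 0.065],
    [[0, 0, 0], 0, 0.05],
    [[0, 0, 0], 0, 0.042],
    [[0, 0, 0], 0, 0.037],
    [[0, 0, 0], 0, 0.033],
    [[0, 0, 0], 0, 0.025],
    [[0, 0, 0], 0, 0.02],
    [[0, 0, 0], 0, 0.02]
  ]
}}

```text
t: 13.15
ee_pos: [555.2, 181.7, 77.7]
orientation: [0.487, 0.513, -0.486, 0.513]
force: [-2.2, -0.5, 7.4]
grip_width: 31.9
```

Call:
{"fn": "servo_tool", "kwargs": {
  "targets": [
    [[0, 0, 0], 0, 0.02],
    [[0, 0, 0], 0, 0.02],
    [[-0.005, 0, 0], 0, 0.02],
    [[-0.01, 0, 0], 0, 0.02],
    [[-0.02, 0, 0], 0, 0.02],
    [[-0.02, 0, 0], 0, 0.02],
    [[-0.03, 0, 0], 0, 0.02],
    [[-0.03, 0, 0], 0, 0.02],
    [[0, 0, 0], 0, 0.02]
  ]
}}

```text
t: 14.05
ee_pos: [556.5, 181.9, 196.2]
orientation: [0.489, 0.512, -0.485, 0.514]
force: [0.5, -0.5, -1.3]
grip_width: 31.7
```

```bash
python3 - <<'E'
from h import *
cap('side','s5.png')
b=cv2.imread('pics/s5.png')[100:340,250:420]
cv2.imwrite('pics/s5c.png',cv2.resize(b,None,fx=2.5,fy=2.5,interpolation=cv2.INTER_CUBIC))
E
python3 plan.py place_small 190
```

```text
tcp [555.6 181.8 194.1] axes x [ 0.003  0.002 -1.   ] y [0.999 0.052 0.003] force [ 0.2  0.7 -2.8] grip 31.3 t 14.1 q7 -0.17 qs [-0.64  0.55  0.31  1.78 -0.22  0.84 -0.17]
place_small world [ 549.6 -268.5] dist [  -6.  -450.3   -4.1] turn deg -21.8 shift before turn [  3.3 -29.6 449.4] after turn [   3.3 -194.3  406.3]
```

View pics/s5c.png

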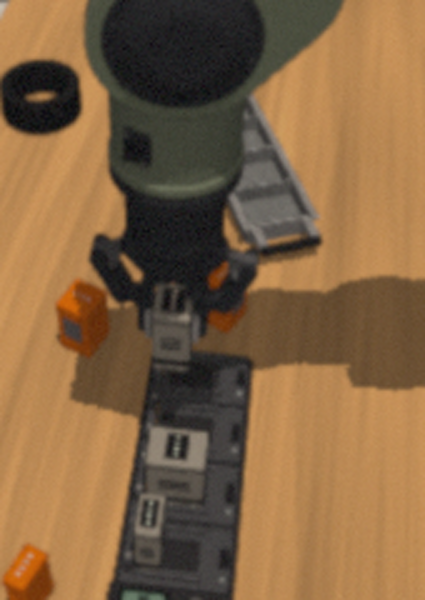

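Call:
{"fn": "servo_tool", "kwargs": {
  "targets": [
    [[0, 0, 0.02], 0, 0.02],
    [[0, -0.003, 0.04], 0, 0.02],
    [[0, -0.003, 0.042], 0, 0.02],
    [[0, -0.003, 0.042], 0, 0.02],
    [[0, -0.003, 0.042], 0, 0.02],
    [[0, -0.003, 0.042], 0, 0.02],
    [[0, -0.003, 0.042], 0, 0.02],
    [[0, -0.003, 0.042], 0, 0.02],
    [[0, -0.003, 0.042], 0, 0.02],
    [[0, -0.003, 0.04], 0, 0.02],
    [[0, -0.002, 0.035], 0, 0.02],
    [[0, 0, 0.019], 0, 0.02]
  ]
}}

```text
t: 15.3
ee_pos: [548.0, -270.6, 191.1]
orientation: [0.487, 0.512, -0.488, 0.512]
force: [0.1, 0.3, -2.2]
grip_width: 31.5
```

Call:
{"fn": "servo_tool", "kwargs": {
  "targets": [
    [[0, 0, 0], -4, 0.02],
    [[0, 0, 0], -6, 0.02],
    [[0, 0, 0], -6, 0.02],
    [[0, 0, 0], -5.8, 0.02],
    [[0, 0, 0], 0, 0.02],
    [[0, 0, 0], 0, 0.02]
  ]
}}

```text
t: 15.9
ee_pos: [549.0, -267.3, 191.3]
orientation: [0.382, 0.595, -0.382, 0.595]
force: [-1.3, -0.4, -1.7]
grip_width: 31.7
```

```bash
python3 plan.py place_small 60
```

```text
tcp [ 549.  -267.3  191.3] axes x [-0.001  0.    -1.   ] y [ 0.909  0.416 -0.001] force [-1.3 -0.4 -1.7] grip 31.7 t 15.9 q7 0.92 qs [ 0.21  0.58  0.22  1.71 -0.16  0.87  0.92]
place_small world [ 549.6 -268.5] dist [   0.6   -1.1 -131.3] turn deg -0.19 shift before turn [131.3   0.2   1.4] after turn [131.3   0.2   1.4]
```

Call:
{"fn": "servo_tool", "kwargs": {
  "targets": [
    [[0.015, 0, -0.0005], 0, 0.02],
    [[0.025, 0, 0], 0, 0.02],
    [[0.025, 0, 0], 0, 0.02],
    [[0.025, 0, 0], 0, 0.02],
    [[0.018, 0, 0], 0, 0.02],
    [[0.01, 0, 0], 0, 0.02],
    [[0.006, 0, 0], 0, 0.02],
    [[0, 0, 0], 0, 0.02],
    [[0, 0, 0], 0, 0.02],
    [[0, 0, 0], 0, 0.02]
  ]
}}

```text
t: 16.9
ee_pos: [549.6, -267.1, 68.7]
orientation: [0.381, 0.595, -0.381, 0.596]
force: [-0.4, -0.4, -1.1]
grip_width: 31.7
```

Call:
{"fn": "servo_tool", "kwargs": {
  "targets": [
    [[0.003, 0, 0], 0, 0.02],
    [[0.001, 0, 0], 0, 0.02],
    [[0, 0, 0], 0, 0.02],
    [[0, 0, 0], 0, 0.02]
  ]
}}

```text
t: 17.3
ee_pos: [549.1, -266.9, 63.8]
orientation: [0.381, 0.596, -0.381, 0.596]
force: [0.3, 0.1, -1.9]
grip_width: 31.6
```

Call:
{"fn": "servo_tool", "kwargs": {
  "targets": [
    [[0.002, 0, 0], 0, 0.02],
    [[0, 0, 0], 0, 0.02],
    [[0, 0, 0], 0, 0.02]
  ]
}}

```text
t: 17.6
ee_pos: [549.1, -266.9, 61.7]
orientation: [0.381, 0.596, -0.381, 0.596]
force: [-0.0, -0.1, -1.8]
grip_width: 31.4
```

Call:
{"fn": "servo_tool", "kwargs": {
  "targets": [
    [[0.0015, 0, 0], 0, 0.02],
    [[0, 0, 0], 0, 0.02],
    [[0, 0, 0], 0, 0.02]
  ]
}}

```text
t: 17.9
ee_pos: [549.3, -267.1, 60.7]
orientation: [0.381, 0.596, -0.381, 0.596]
force: [-2.5, -0.0, 5.2]
grip_width: 31.8
```

Contact. Release, lift.

Call:
{"fn": "servo_tool", "kwargs": {
  "targets": [
    [[0, 0, 0], 0, 0.033],
    [[0, 0, 0], 0, 0.036],
    [[0, 0, 0], 0, 0.045],
    [[0, 0, 0], 0, 0.06],
    [[0, 0, 0], 0, 0.08],
    [[0, 0, 0], 0, 0.085],
    [[-0.015, 0, 0], 0, 0.085],
    [[-0.025, 0, 0], 0, 0.085],
    [[-0.03, 0, 0], 0, 0.085],
    [[-0.03, 0, 0], 0, 0.085],
    [[-0.03, 0, 0], 0, 0.085],
    [[0, 0, 0], 0, 0.085]
  ]
}}

```text
t: 19.1
ee_pos: [550.6, -267.8, 195.3]
orientation: [0.382, 0.593, -0.381, 0.598]
force: [-0.1, -1.1, 0.1]
grip_width: 85.1
```

```bash
python3 plan.py pick_large 190
```

```text
tcp [ 550.6 -267.8  195.3] axes x [ 0.006 -0.002 -1.   ] y [0.908 0.419 0.004] force [-0.1 -1.1  0.1] grip 85.1 t 19.1 q7 0.93 qs [ 0.2   0.58  0.22  1.71 -0.16  0.87  0.93]
pick_large world [541.6 246. ] dist [ -9.  513.9  -5.3] turn deg 21.79 shift before turn [   4.1  207.1 -470.3] after turn [   4.1   17.8 -513.6]
```

Call:
{"fn": "servo_tool", "kwargs": {
  "targets": [
    [[0, 0, 0], 6, 0.085],
    [[0, 0, 0], 6, 0.085],
    [[0, 0, 0], 6, 0.085],
    [[0, 0, 0], 3.8, 0.085],
    [[0, 0, -0.02], 0, 0.085],
    [[0, 0, -0.042], 0, 0.085],
    [[0, 0.002, -0.045], 0, 0.085],
    [[0, 0.002, -0.045], 0, 0.085],
    [[0, 0.002, -0.045], 0, 0.085],
    [[0, 0.002, -0.045], 0, 0.085],
    [[0, 0.002, -0.045], 0, 0.085],
    [[0, 0.002, -0.045], 0, 0.085]
  ]
}}

```text
t: 20.3
ee_pos: [543.4, 67.1, 190.8]
orientation: [0.487, 0.513, -0.487, 0.513]
force: [1.5, 0.1, -0.4]
grip_width: 85.4
```

Call:
{"fn": "servo_tool", "kwargs": {
  "targets": [
    [[0, 0.002, -0.045], 0, 0.085],
    [[0, 0.002, -0.045], 0, 0.085],
    [[0, 0.001, -0.045], 0, 0.085],
    [[0, 0.001, -0.03], 0, 0.085],
    [[0, 0, -0.015], 0, 0.085],
    [[0, 0, 0], 0, 0.085],
    [[0, 0, 0], 0, 0.085],
    [[0, 0, 0], 0, 0.085]
  ]
}}

```text
t: 21.1
ee_pos: [540.6, 243.6, 190.5]
orientation: [0.487, 0.512, -0.487, 0.513]
force: [-0.6, -0.8, 0.2]
grip_width: 84.6
```

```bash
python3 - <<'E'
from h import *
cap('side','s6.png');cap('top','t6.png')
b=cv2.imread('pics/s6.png')[150:350,250:400]
cv2.imwrite('pics/s6c.png',cv2.resize(b,None,fx=3,fy=3,interpolation=cv2.INTER_CUBIC))
b=cv2.imread('pics/t6.png')[155:255,150:460]
cv2.imwrite('pics/t6c.png',cv2.resize(b,None,fx=2.55,fy=2.55,interpolation=cv2.INTER_CUBIC))
E
python3 plan.py pick_large 76
```

```text
tcp [540.6 244.  190.5] axes x [ 0. -0. -1.] y [0.999 0.051 0.   ] force [ 0.1 -0.   0.1] grip 85.0 t 21.2 q7 -0.27 qs [-0.74  0.57  0.31  1.76 -0.22  0.85 -0.27]
pick_large world [541.6 246. ] dist [   0.9    2.  -114.5] turn deg -0.1 shift before turn [114.5   1.   -2. ] after turn [114.5   1.   -2. ]
```

View pics/s6c.png

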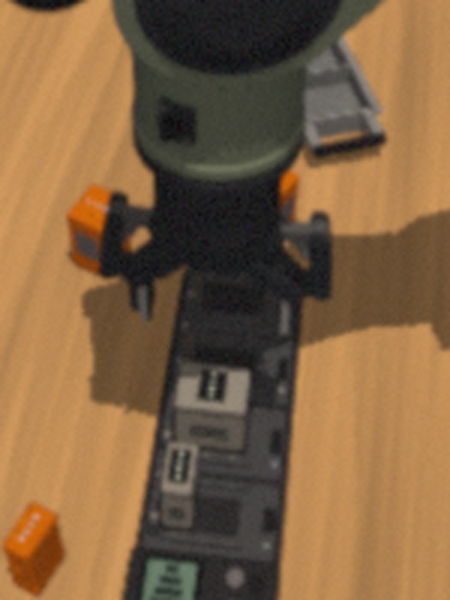

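View pics/t6c.png

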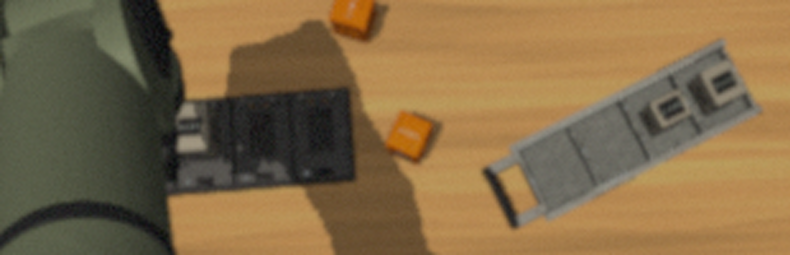

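Call:
{"fn": "servo_tool", "kwargs": {
  "targets": [
    [[0.03, 0.001, -0.001], 0, 0.085],
    [[0.03, 0, 0], 0, 0.085],
    [[0.03, 0, 0], 0, 0.085],
    [[0.016, 0, 0], 0, 0.085],
    [[0.009, 0, 0], 0, 0.08],
    [[0, 0, 0], 0, 0.07],
    [[0, 0, 0], 0, 0.062],
    [[0, 0, 0], 0, 0.057],
    [[0, 0, 0], 0, 0.053],
    [[0, 0, 0], 0, 0.045],
    [[0, 0, 0], 0, 0.04],
    [[0, 0, 0], 0, 0.04]
  ],
  "squeeze": 50
}}

```text
t: 22.4
ee_pos: [541.6, 246.6, 76.3]
orientation: [0.487, 0.513, -0.486, 0.513]
force: [-2.6, -0.6, 8.7]
grip_width: 51.6
```

Call:
{"fn": "servo_tool", "kwargs": {
  "targets": [
    [[0, 0, 0], 0, 0.04],
    [[0, 0, 0], 0, 0.04],
    [[-0.005, 0, 0], 0, 0.04],
    [[-0.01, 0, 0], 0, 0.04],
    [[-0.02, 0, 0], 0, 0.04],
    [[-0.02, 0, 0], 0, 0.04],
    [[-0.03, 0, 0], 0, 0.04],
    [[-0.03, 0, 0], 0, 0.04],
    [[0, 0, 0], 0, 0.04]
  ]
}}

```text
t: 23.3
ee_pos: [542.8, 246.9, 194.7]
orientation: [0.489, 0.512, -0.485, 0.513]
force: [0.7, 0.4, -3.1]
grip_width: 51.5
```

```bash
python3 - <<'E'
from h import *
cap('side','s7.png')
b=cv2.imread('pics/s7.png')[150:350,250:400]
cv2.imwrite('pics/s7c.png',cv2.resize(b,None,fx=3,fy=3,interpolation=cv2.INTER_CUBIC))
E
python3 plan.py place_large 190
```

```text
tcp [542.  246.7 192.5] axes x [ 0.003  0.002 -1.   ] y [0.999 0.052 0.003] force [-0.5  0.2 -3.4] grip 51.8 t 23.4 q7 -0.27 qs [-0.75  0.57  0.32  1.76 -0.23  0.85 -0.27]
place_large world [ 522.  -208.6] dist [ -20.  -455.3   -2.5] turn deg -21.8 shift before turn [  1.6 -43.8 453.6] after turn [   1.6 -209.2  404.9]
```

View pics/s7c.png

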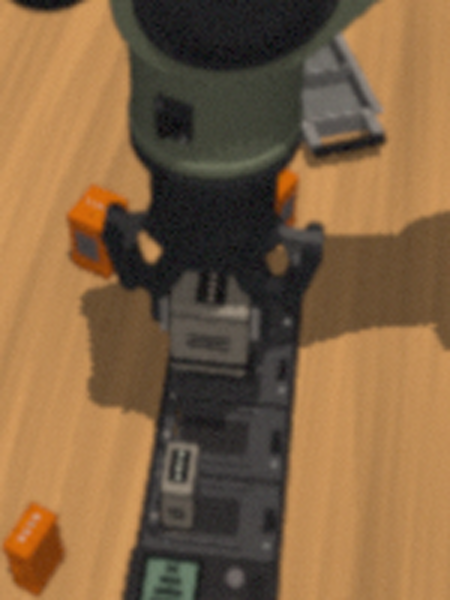

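Call:
{"fn": "servo_tool", "kwargs": {
  "targets": [
    [[0, 0, 0.02], 0, 0.04],
    [[0, -0.004, 0.04], 0, 0.04],
    [[0, -0.005, 0.042], 0, 0.04],
    [[0, -0.005, 0.042], 0, 0.04],
    [[0, -0.005, 0.042], 0, 0.04],
    [[0, -0.005, 0.042], 0, 0.04],
    [[0, -0.005, 0.042], 0, 0.04],
    [[0, -0.005, 0.042], 0, 0.04],
    [[0, -0.004, 0.042], 0, 0.04],
    [[0, -0.004, 0.042], 0, 0.04],
    [[0, -0.002, 0.036], 0, 0.04],
    [[0, 0, 0.019], 0, 0.04]
  ]
}}

```text
t: 24.55
ee_pos: [519.7, -209.6, 189.7]
orientation: [0.487, 0.512, -0.488, 0.512]
force: [-0.1, 1.0, -3.0]
grip_width: 51.5
```

Call:
{"fn": "servo_tool", "kwargs": {
  "targets": [
    [[0, 0, 0], -4, 0.04],
    [[0, 0, 0], -6, 0.04],
    [[0, 0, 0], -6, 0.04],
    [[0, 0, 0], -5.9, 0.04],
    [[0, 0, 0], 0, 0.04],
    [[0, 0, 0], 0, 0.04]
  ]
}}

```text
t: 25.15
ee_pos: [520.6, -206.3, 189.9]
orientation: [0.381, 0.596, -0.381, 0.595]
force: [0.9, 0.5, -2.6]
grip_width: 51.1
```

```bash
python3 plan.py place_large 59
```

```text
tcp [ 520.6 -206.3  189.9] axes x [-0.001  0.    -1.   ] y [ 0.908  0.418 -0.001] force [ 0.9  0.5 -2.6] grip 51.1 t 25.1 q7 0.85 qs [ 0.1   0.51  0.23  1.85 -0.16  0.8   0.85]
place_large world [ 522.  -208.6] dist [   1.4   -2.3 -130.9] turn deg -0.09 shift before turn [130.9   0.4   2.7] after turn [130.9   0.4   2.7]
```

Offset matches the ~2 mm in-hand bias; lower.

Call:
{"fn": "servo_tool", "kwargs": {
  "targets": [
    [[0.015, 0, 0.001], 0, 0.04],
    [[0.025, 0, 0], 0, 0.04],
    [[0.025, 0, 0], 0, 0.04],
    [[0.025, 0, 0], 0, 0.04],
    [[0.018, 0, 0], 0, 0.04],
    [[0.01, 0, 0], 0, 0.04],
    [[0.006, 0, 0], 0, 0.04],
    [[0, 0, 0], 0, 0.04],
    [[0, 0, 0], 0, 0.04],
    [[0, 0, 0], 0, 0.04]
  ]
}}

```text
t: 26.15
ee_pos: [521.8, -207.4, 67.1]
orientation: [0.381, 0.596, -0.38, 0.596]
force: [-0.1, -0.3, -3.6]
grip_width: 51.3
```

Call:
{"fn": "servo_tool", "kwargs": {
  "targets": [
    [[0.003, 0, 0], 0, 0.04],
    [[0.001, 0, 0], 0, 0.04],
    [[0, 0, 0], 0, 0.04],
    [[0, 0, 0], 0, 0.04]
  ]
}}

```text
t: 26.55
ee_pos: [521.4, -207.2, 62.3]
orientation: [0.38, 0.596, -0.38, 0.596]
force: [0.5, -0.3, -2.7]
grip_width: 51.5
```

Call:
{"fn": "servo_tool", "kwargs": {
  "targets": [
    [[0.002, 0, 0], 0, 0.04],
    [[0, 0, 0], 0, 0.04],
    [[0, 0, 0], 0, 0.04]
  ]
}}

```text
t: 26.85
ee_pos: [521.3, -207.2, 60.2]
orientation: [0.38, 0.596, -0.38, 0.596]
force: [-0.4, -0.3, -2.7]
grip_width: 51.6
```

Call:
{"fn": "servo_tool", "kwargs": {
  "targets": [
    [[0.0015, 0, 0], 0, 0.04],
    [[0, 0, 0], 0, 0.04],
    [[0, 0, 0], 0, 0.04]
  ]
}}

```text
t: 27.15
ee_pos: [521.4, -207.3, 59.3]
orientation: [0.381, 0.596, -0.38, 0.596]
force: [-2.9, 0.4, 8.7]
grip_width: 51.8
```

Call:
{"fn": "servo_tool", "kwargs": {
  "targets": [
    [[0, 0, 0], 0, 0.053],
    [[0, 0, 0], 0, 0.056],
    [[0, 0, 0], 0, 0.065],
    [[0, 0, 0], 0, 0.075],
    [[0, 0, 0], 0, 0.085],
    [[0, 0, 0], 0, 0.085],
    [[-0.015, 0, 0], 0, 0.085],
    [[-0.025, 0, 0], 0, 0.085],
    [[-0.03, 0, 0], 0, 0.085],
    [[-0.03, 0, 0], 0, 0.085],
    [[-0.03, 0, 0], 0, 0.085],
    [[0, 0, 0], 0, 0.085]
  ]
}}

```text
t: 28.35
ee_pos: [522.8, -208.0, 193.5]
orientation: [0.381, 0.594, -0.38, 0.598]
force: [0.2, -0.4, -1.0]
grip_width: 84.6
```

```bash
python3 plan.py pick_slim 190
```

```text
tcp [ 522.8 -208.   193.5] axes x [ 0.006 -0.002 -1.   ] y [0.907 0.421 0.005] force [ 0.2 -0.4 -1. ] grip 84.6 t 28.4 q7 0.85 qs [ 0.1   0.51  0.23  1.84 -0.16  0.8   0.85]
pick_slim world [553.1 312.7] dist [ 30.2 520.7  -3.5] turn deg 21.88 shift before turn [   2.8  246.5 -459.6] after turn [   2.8   57.4 -518.4]
```

Call:
{"fn": "servo_tool", "kwargs": {
  "targets": [
    [[0, 0, 0], 6, 0.085],
    [[0, 0, 0], 6, 0.085],
    [[0, 0, 0], 6, 0.085],
    [[0, 0, 0], 3.8, 0.085],
    [[0, 0, -0.02], 0, 0.085],
    [[0, 0.005, -0.042], 0, 0.085],
    [[0, 0.005, -0.045], 0, 0.085],
    [[0, 0.005, -0.045], 0, 0.085],
    [[0, 0.005, -0.045], 0, 0.085],
    [[0, 0.005, -0.045], 0, 0.085],
    [[0, 0.005, -0.045], 0, 0.085],
    [[0, 0.005, -0.045], 0, 0.085]
  ]
}}

```text
t: 29.55
ee_pos: [538.0, 128.0, 189.3]
orientation: [0.486, 0.513, -0.486, 0.513]
force: [0.9, 0.3, 0.6]
grip_width: 85.3
```

Call:
{"fn": "servo_tool", "kwargs": {
  "targets": [
    [[0, 0.006, -0.045], 0, 0.085],
    [[0, 0.006, -0.045], 0, 0.085],
    [[0, 0.006, -0.045], 0, 0.085],
    [[0, 0.004, -0.033], 0, 0.085],
    [[0, 0, -0.018], 0, 0.085],
    [[0, 0, 0], 0, 0.085],
    [[0, 0, 0], 0, 0.085],
    [[0, 0, 0], 0, 0.085]
  ]
}}

```text
t: 30.35
ee_pos: [550.6, 311.3, 189.1]
orientation: [0.487, 0.513, -0.487, 0.513]
force: [0.2, 0.3, 0.6]
grip_width: 85.3
```

```bash
python3 - <<'E'
from h import *
cap('side','s8.png')
b=cv2.imread('pics/s8.png')[170:370,250:400]
cv2.imwrite('pics/s8c.png',cv2.resize(b,None,fx=3,fy=3,interpolation=cv2.INTER_CUBIC))
E
python3 plan.py pick_slim 76
```

```text
tcp [550.6 311.5 189.1] axes x [ 0. -0. -1.] y [0.999 0.052 0.   ] force [-0.5 -0.3  0.6] grip 85.0 t 30.4 q7 -0.35 qs [-0.82  0.63  0.32  1.65 -0.24  0.9  -0.35]
pick_slim world [553.1 312.7] dist [   2.5    1.2 -113.1] turn deg -0.01 shift before turn [113.1   2.5  -1.1] after turn [113.1   2.5  -1.1]
```

View pics/s8c.png

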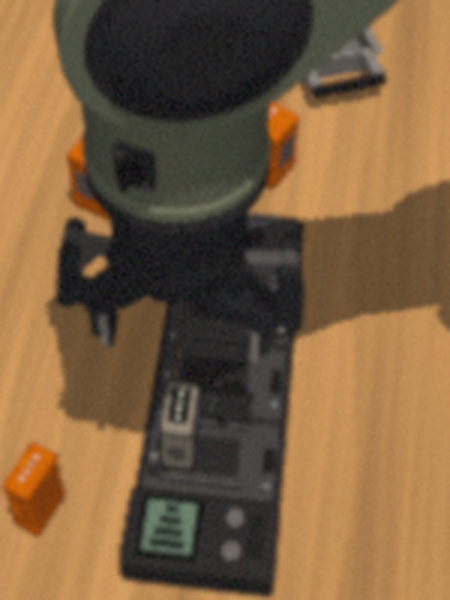

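Call:
{"fn": "servo_tool", "kwargs": {
  "targets": [
    [[0.03, 0.0025, 0], 0, 0.085],
    [[0.03, 0, 0], 0, 0.085],
    [[0.03, 0, 0], 0, 0.08],
    [[0.014, 0, 0], 0, 0.07],
    [[0.006, 0, 0], 0, 0.055],
    [[0, 0, 0], 0, 0.042],
    [[0, 0, 0], 0, 0.033],
    [[0, 0, 0], 0, 0.028],
    [[0, 0, 0], 0, 0.025],
    [[0, 0, 0], 0, 0.022],
    [[0, 0, 0], 0, 0.016],
    [[0, 0, 0], 0, 0.012]
  ],
  "squeeze": 35
}}

```text
t: 31.6
ee_pos: [553.0, 313.4, 79.4]
orientation: [0.487, 0.513, -0.486, 0.513]
force: [-0.4, -0.9, 6.6]
grip_width: 21.4
```

Call:
{"fn": "servo_tool", "kwargs": {
  "targets": [
    [[0, 0, 0], 0, 0.012],
    [[0, 0, 0], 0, 0.012],
    [[-0.005, 0, 0], 0, 0.012],
    [[-0.01, 0, 0], 0, 0.012],
    [[-0.02, 0, 0], 0, 0.012],
    [[-0.02, 0, 0], 0, 0.012],
    [[-0.03, 0, 0], 0, 0.012],
    [[-0.03, 0, 0], 0, 0.012],
    [[0, 0, 0], 0, 0.012]
  ]
}}

```text
t: 32.5
ee_pos: [554.3, 313.8, 198.5]
orientation: [0.488, 0.513, -0.484, 0.514]
force: [0.0, -0.3, -0.9]
grip_width: 21.8
```

```bash
python3 - <<'E'
from h import *
cap('side','s9.png')
b=cv2.imread('pics/s9.png')[170:370,250:400]
cv2.imwrite('pics/s9c.png',cv2.resize(b,None,fx=3,fy=3,interpolation=cv2.INTER_CUBIC))
E
python3 plan.py place_slim 190
```

```text
tcp [553.5 313.6 196.3] axes x [ 0.003  0.002 -1.   ] y [0.999 0.054 0.003] force [ 0.3  0.1 -2.3] grip 21.7 t 32.5 q7 -0.35 qs [-0.82  0.63  0.32  1.64 -0.24  0.91 -0.35]
place_slim world [ 494.3 -148.7] dist [ -59.2 -462.3   -6.3] turn deg -21.71 shift before turn [  5.1 -84.1 458.4] after turn [   5.1 -247.7  394.8]
```

View pics/s9c.png

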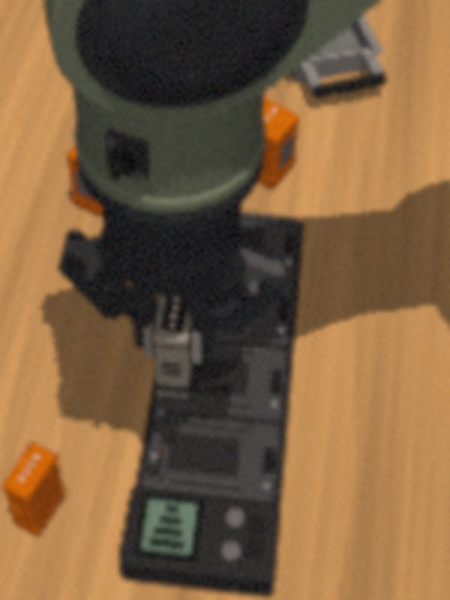

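Call:
{"fn": "servo_tool", "kwargs": {
  "targets": [
    [[0, 0, 0.02], 0, 0.012],
    [[0, -0.008, 0.04], 0, 0.012],
    [[0, -0.009, 0.042], 0, 0.012],
    [[0, -0.009, 0.042], 0, 0.012],
    [[0, -0.009, 0.042], 0, 0.012],
    [[0, -0.009, 0.042], 0, 0.012],
    [[0, -0.009, 0.042], 0, 0.012],
    [[0, -0.009, 0.042], 0, 0.012],
    [[0, -0.009, 0.042], 0, 0.012],
    [[0, -0.008, 0.042], 0, 0.012],
    [[0, -0.005, 0.04], 0, 0.012],
    [[0, 0, 0.021], 0, 0.012]
  ]
}}

```text
t: 33.75
ee_pos: [491.7, -151.5, 193.4]
orientation: [0.487, 0.513, -0.488, 0.512]
force: [0.6, 0.5, -1.3]
grip_width: 22.0
```

Call:
{"fn": "servo_tool", "kwargs": {
  "targets": [
    [[0, 0, 0], -4, 0.012],
    [[0, 0, 0], -6, 0.012],
    [[0, 0, 0], -6, 0.012],
    [[0, 0, 0], -5.8, 0.012],
    [[0, 0, 0], 0, 0.012],
    [[0, 0, 0], 0, 0.012]
  ]
}}

```text
t: 34.35
ee_pos: [493.0, -148.0, 193.5]
orientation: [0.381, 0.596, -0.382, 0.595]
force: [0.2, 0.5, -0.9]
grip_width: 21.6
```

```bash
python3 plan.py place_slim 62
```

```text
tcp [ 493.  -148.   193.5] axes x [-0.001  0.    -1.   ] y [ 0.909  0.418 -0.001] force [ 0.2  0.5 -0.9] grip 21.6 t 34.4 q7 0.76 qs [-0.01  0.44  0.25  1.96 -0.16  0.76  0.76]
place_slim world [ 494.3 -148.7] dist [   1.3   -0.7 -131.5] turn deg -0.11 shift before turn [131.5   1.    1.2] after turn [131.5   1.    1.2]
```

Call:
{"fn": "servo_tool", "kwargs": {
  "targets": [
    [[0.015, 0.001, -0.0005], 0, 0.012],
    [[0.025, 0, 0], 0, 0.012],
    [[0.025, 0, 0], 0, 0.012],
    [[0.025, 0, 0], 0, 0.012],
    [[0.018, 0, 0], 0, 0.012],
    [[0.01, 0, 0], 0, 0.012],
    [[0.006, 0, 0], 0, 0.012],
    [[0, 0, 0], 0, 0.012],
    [[0, 0, 0], 0, 0.012],
    [[0, 0, 0], 0, 0.012]
  ]
}}

```text
t: 35.35
ee_pos: [494.7, -146.9, 70.5]
orientation: [0.381, 0.596, -0.38, 0.596]
force: [1.3, 0.4, -1.7]
grip_width: 21.4
```

Call:
{"fn": "servo_tool", "kwargs": {
  "targets": [
    [[0.003, 0, 0], 0, 0.012],
    [[0.001, 0, 0], 0, 0.012],
    [[0, 0, 0], 0, 0.012],
    [[0, 0, 0], 0, 0.012]
  ]
}}

```text
t: 35.75
ee_pos: [494.3, -146.8, 65.8]
orientation: [0.38, 0.596, -0.38, 0.596]
force: [0.2, 0.2, -1.2]
grip_width: 21.7
```

Call:
{"fn": "servo_tool", "kwargs": {
  "targets": [
    [[0.002, 0, 0], 0, 0.012],
    [[0, 0, 0], 0, 0.012],
    [[0, 0, 0], 0, 0.012]
  ]
}}

```text
t: 36.05
ee_pos: [494.3, -146.8, 63.7]
orientation: [0.38, 0.596, -0.381, 0.596]
force: [0.1, -0.2, -1.4]
grip_width: 21.5
```

Call:
{"fn": "servo_tool", "kwargs": {
  "targets": [
    [[0.0015, 0, 0], 0, 0.012],
    [[0, 0, 0], 0, 0.012],
    [[0, 0, 0], 0, 0.012]
  ]
}}

```text
t: 36.35
ee_pos: [494.4, -146.8, 62.4]
orientation: [0.38, 0.596, -0.38, 0.596]
force: [0.3, -0.1, 2.5]
grip_width: 21.7
```

Call:
{"fn": "servo_tool", "kwargs": {
  "targets": [
    [[0.0003, 0, 0], 0, 0.022],
    [[0, 0, 0], 0, 0.024],
    [[0, 0, 0], 0, 0.028],
    [[0, 0, 0], 0, 0.038],
    [[0, 0, 0], 0, 0.055],
    [[0, 0, 0], 0, 0.07],
    [[-0.015, 0, 0], 0, 0.08],
    [[-0.025, 0, 0], 0, 0.08],
    [[-0.03, 0, 0], 0, 0.08],
    [[-0.03, 0, 0], 0, 0.08],
    [[-0.03, 0, 0], 0, 0.08],
    [[0, 0, 0], 0, 0.08]
  ]
}}

```text
t: 37.55
ee_pos: [495.7, -147.2, 195.3]
orientation: [0.381, 0.594, -0.38, 0.598]
force: [0.3, 0.2, -0.6]
grip_width: 80.0
```

Call:
{"fn": "servo_tool", "kwargs": {
  "targets": [
    [[0, 0.01, -0.02], 0, 0.08],
    [[0, 0.01, -0.04], 0, 0.08],
    [[0, 0.01, -0.04], 0, 0.08],
    [[0, 0.01, -0.04], 0, 0.08],
    [[0, 0.01, -0.04], 0, 0.08],
    [[0, 0, -0.04], 0, 0.08],
    [[0, 0, -0.04], 0, 0.08],
    [[0, 0, -0.04], 0, 0.08],
    [[0, 0, -0.03], 0, 0.08],
    [[0, 0, -0.02], 0, 0.08],
    [[0, 0, 0], 0, 0.08]
  ]
}}

```text
t: 38.65
ee_pos: [391.1, 194.0, 191.6]
orientation: [0.379, 0.597, -0.379, 0.597]
force: [-0.7, -0.8, -0.3]
grip_width: 79.8
```

```bash
python3 - <<'E'
from h import *
import contextlib,io
from fit2 import *
cap('side','s10.png');cap('top','t10.png')
full=((0,1),(1,2),(2,3),(3,0),(4,5),(5,6),(6,7),(7,4))
rel=[(22,[494.4,-146.8]),(52,[521.4,-207.3]),(32,[549.3,-267.1]),(42,[575.6,-325.7])]
for n,rc,f in (('t10',(335,165,120,85),6),('s10',(315,120,80,90),6.6)):
    c=load(n+'.png');a=cv2.imread(f'pics/{n}.png');x,y,w,h=rc
    img=cv2.resize(a[y:y+h,x:x+w],None,fx=f,fy=f,interpolation=cv2.INTER_CUBIC)
    cv2.imwrite(f'pics/{n}p.png',img)
    for t,p in rel: draw(c,img,f,np.array([x,y]),[*p,tr[2]],box(-t/2,t/2,-19,19,5,77),(0,0,255))
    cv2.imwrite(f'pics/{n}c.png',img)
E
```

```text
charger [5.33298740e+02 2.12528294e+02 5.23030484e-02] [[-0.39, -0.22], [0.11, -0.47], [-0.82, -0.11], [0.04, 0.49], [-0.69, -0.28], [0.84, -0.41], [-0.23, -0.45], [0.17, -1.65]]
tray [ 5.35802630e+02 -2.38535575e+02  4.32880151e-01] [[-0.13, 1.18], [-1.13, -0.98], [-0.5, -1.06], [0.04, 0.15], [0.99, -0.89], [-0.47, -0.24], [-0.27, -0.02], [1.8, -3.28]]
```

View pics/t10c.png

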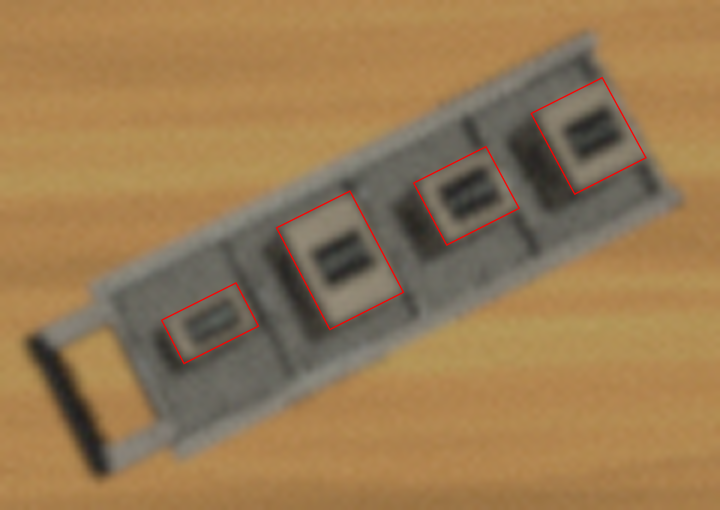

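View pics/s10c.png

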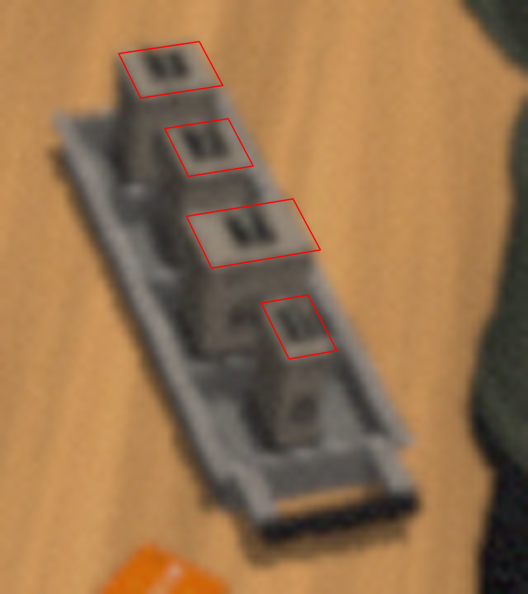

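```bash
python3 - <<'E'
from workcell import env
s=env.read_state(); print(s['t'],abs(s['qd']).max(),s['force']); print(env.finish_job())
E
```

```text
38.75 0.023428533510775573 [ 0.18420535 -0.58121643  0.36564326]
the job is handed in; nothing more can be done
None
```

I moved all four packs from the charger to the transport tray and handed the job in at 38.75 s of the allowed 120 s. No verdict was reported.

**Order:** the bays from the display held slim, large, small, medium. They now stand in that same order from the grip, one per compartment, with each pack's thickness across the row.

**Last checks:**
- **Position:** final top and side pictures show each pack upright in its compartment. The tops at 77 mm (pack on the compartment floor) sit about 2–3 mm from where I released them, against the allowed 16 mm along and 29 mm across the row.
- **Floor contact:** each pack was lowered until the wrist force showed contact, 13 N at most, before I opened the gripper.
- **Robot clear:** the gripper was open and well away from everything, with force readings under 1 N.

**Disagreements:**
- **Between cameras:** in the first pictures the two cameras differed by about 1–6 mm on where the packs stood in the charger.
- **Medium pack:** it sat about 2–3 mm off-centre in the gripper along the row, and I corrected for that when placing it. I allowed for the same offset with the other three.
- **Tray:** one corner of the tray fitted up to 3 pixels off in the side view.

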